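# Box the bonbons and clamp the lid in the screw press

### The arm

A 6-joint arm with a two-finger parallel gripper is mounted at the origin on the work surface. World frame = base frame: x ahead of the robot, y to its left, z up, the work surface at z = 0. Lengths are in m, angles in rad, forces in N, time in s.
With the tool pointing down it reaches from about 0.375 to 0.975 m from the base axis. Payload 3.8 kg.
Tool frame: the origin (TCP) lies at the very end of the fingers, on their centre line; the grasp point (between the pads) lies 19 mm behind it; z points along the fingers, y is the line along which they close (so a half turn about z gives the same grasp; the last joint's range is limited). The gripper opens to 85 mm and grips with 20 to 120 N. Pads are 22 mm wide; open, the fingers measure 114 mm over their backs; the gripper's body (76 mm by 85 mm) begins 54 mm behind the grasp point. The pads swing forward as they close: fully open they stand 13 mm farther back than shut.
Start: joints at [1.076, 0.264, 1.604, -0, 1.274, -0.037], TCP at [0.298, 0.605, 0.199] pointing down, gripper open.
Joint ranges: [-2.63, 2.63], [-0.94, 2.18], [0.31, 2.57], [-1.31, 4.45], [0, 2.66], [-2.55, 2.55]. Speed limits (rad/s): [2.57, 2.57, 3.14, 3.14, 3.14, 3.14].

### API

Orientations are given as a rotation vector (axis times angle).
In Python, from workcell import read_state, read_camera, calibration, finish_job gives the robot as it stands.
- The arm moves only by the tool step_arm, never from a script. Its argument "commands" is a list of rows, each an object of numbers: "fingers": the gripper's target within -1 to 1 (shut at 1, half-way at 0, fully open at -1); "dx", "dy", "dz": the shift along the tool's x, y, z in m; "roll": the turn about the tool's z in degrees. In form: [{"fingers": .., "dx": .., "dy": .., "dz": .., "roll": ..}, ...]. A call has 1 to 8 rows; each row is the pose to reach, as a shift and turn from the pose commanded when the call began, along the tool's axes at that moment; what a row does not reach only later rows make up. A row lasts 1/8 s, in which the tool goes at most 62.5 mm and 10.7 degrees, less where a joint would pass 70% of its speed; a pose out of reach is approached as far as the arm can. A call with a gripper value outside its range is refused whole. The fingers move at their own pace and stop on an object; "squeeze" is the grip in N (left out, the last holds). Time passes only in rows, so rows that repeat a pose let the fingers close. It gives the time, the measured TCP pose, the force, the opening and the grip force at its end, in the units of the state.
- read_state(): the state, without advancing time (a new reading comes with each control period).
- read_camera(name): name is "side" or "top"; returns (picture, depth): 420x560x3 uint8, blue, green, red; 420x560 float32, m along the optical axis (not along the pixel's ray), 0 where there is no reading.
- calibration(name): a dict with "intrinsics" (3x3 intrinsics, pixels), "world_to_cam" (4x4, takes a point from world to camera coordinates). Camera axes: x right, y up, looking along -z (the intrinsics and any distortion apply to the point x, -y, -z); pixel columns grow to the right and rows downward; lengths in m; the calibration is good to about 2 mm. A picture is of the moment at which its call begins. calibration takes no time and is no camera call.
- finish_job(): hands the job in; it is judged then, once.
The state is a dict: "time": time; "q": joint angles; "joint_vel": joint speeds; "joint_torque": joint torques, N m; "tool_pos": TCP position; "tcp_rot": TCP orientation; "wrist_force": force on the tool from outside, world axes, zero at the start; "torque": the same for the moment, N m; "width": opening from 0.0 (shut) to 1.0 (fully open); "grip_force": force on a finger pad.
Only numpy, scipy, OpenCV 4.12 (cv2) and the standard library are available. Lean on these libraries where they do the work, as an engineer would, in place of code of your own. Each camera call takes 0.05 s, during which the arm holds its last target. There are 200 camera calls.

### The job

Put every bonbon on the pink mat into the open red heart-shaped box base on the press carriage, then set the gold lid down over it so that it sits flat on the carriage all round. Push the carriage by its black grip all the way to its end stop under the screw, then turn the T-handle clockwise until it clearly firms up, so that the pad bears hard on the lid; do not force it further, leave the box clamped there and do not disturb the jar, spool and can.

Things in the scene. Friction and masses are not known exactly. Their poses are not given: they have to be found in the camera images.
- bonbon1: Foil-wrapped bonbon (red), an upright cylinder 23 mm in diameter and 26 mm high, 22 g; origin at the centre of its underside, z up its axis. There are 3 to 5 bonbons; absent ones read None from the start.
- bonbon2: Foil-wrapped bonbon (gold), an upright cylinder 23 mm in diameter and 26 mm high, 22 g; origin at the centre of its underside, z up its axis. There are 3 to 5 bonbons; absent ones read None from the start.
- bonbon3: Foil-wrapped bonbon (red), an upright cylinder 23 mm in diameter and 26 mm high, 22 g; origin at the centre of its underside, z up its axis. There are 3 to 5 bonbons; absent ones read None from the start.
- bonbon4: Foil-wrapped bonbon (gold), an upright cylinder 23 mm in diameter and 26 mm high, 22 g; origin at the centre of its underside, z up its axis. There are 3 to 5 bonbons; absent ones read None from the start.
- bonbon5: Foil-wrapped bonbon (red), an upright cylinder 23 mm in diameter and 26 mm high, 22 g; origin at the centre of its underside, z up its axis. There are 3 to 5 bonbons; absent ones read None from the start.
- mat: Thin fixed pink mat, 160 x 160 mm, 2 mm thick, on the bench, left or right of the press; the bonbons start on it. Origin at the centre of its underside.
- lid: Gold heart lid, 146 mm wide (its y), 135 long, 180 g. Skirt 34 mm deep, open below; roof top 38 mm above the rim; red grip bar on it, 44 mm along y, 14 thick along x, 38 to 60 mm up. Origin: rim plane, under the bar's middle, below the centre of mass. Point toward -x, lobes +x. In place its axes match box_in, skirt 3.5 mm clear around the base, rim on the deck 3 mm below that point.
- press: Fixed lid press: grey base plate, two red posts at local x = +-108 mm, red beam across them (34 mm wide in y, top 155 mm above the bench). Origin on the bench under the screw axis. Its +y is the way the carriage travels from the loading place to the end stop; x is across the track. Turned by up to 0.13 rad.
- carriage (a joint): Travel of the carriage along the press's +y, m: 0 to 0.012 at the start (loading place), 0.185 at the end stop, right under the screw. Slides with about 2 N of friction and stays where it is left.
- box_in (a point): Centre of the inner floor of the red heart box base fixed on the carriage (travels with it), 33 mm above the bench; axes parallel to the press's. Heart point toward -x, lobes +x; wall rises 14 mm above this floor. A bonbon fits at each of these x, y in mm: (-46, 0), (-17, 17), (-17, -17), (15, 32), (15, -32). Under the lid there are 31 mm of height.
- slide_grip (a point): The carriage's black upright grip, 22 mm across the track (press x), 16 mm along it, top 80 mm above the bench; it stands 100 mm behind the middle of the box, on the side away from the screw. This point lies on its axis, 14 mm below its top.
- screw (a joint): Turn of the screw and its T-handle, rad, growing clockwise as seen from above (tightening); starts at 0 to 1. The handle does not rise or sink; the pad sinks 6.4 mm per rad. Needs about 0.45 N m to turn freely and stays where it is left; with the turning hand at rest, a wrist feels about 0.1 N m before the pad meets the lid, 0.3 to 0.5 once clamped.
- t_handle (a point): Centre of the steel T-handle bar on the screw axis, 190 mm above the bench. The bar is horizontal, 84 mm long along this point's x, 14 mm thick and high, a black 20 mm ball at either end; below it a 10 mm stem goes down to a brass collar on the beam, 27 mm below this point.
- pad: Sprung bridge pad under the screw; origin on the screw axis, level with the soles of its two rubber feet, which stand 35 mm to either side across the track. Once the feet meet the lid, the spring (4 N plus 3.5 N per mm) yields up to 18 mm (2.8 rad of handle), adding up to 0.43 N m of handle torque, then stops hard. 6 to 12 mm taken up is well clamped and holds by itself.
- sweet_jar: Bystander: sweet jar, 76 mm in diameter, 110 mm high, origin at the centre of its underside.
- ribbon_spool: Bystander: red ribbon spool, 72 mm in diameter, 36 mm high, origin at the centre of its underside.
- cocoa_can: Bystander: can, 72 mm in diameter, 100 mm high, origin at the centre of its underside.
Things that resemble listed ones, but are neither listed nor needed, are in the scene too. There is more than one size of the lid; the one meant has the size given above.

How it is judged:
By the outcome, as a careful person would: the job done as asked, in the order asked, and still so for the second after the job is handed in, with the robot touching nothing.
Of bonbon1, bonbon2, bonbon3, bonbon4, bonbon5 only 3 to 5 are there at a start; the rules pass over those that are not, and their reading is None.
At some moment in a run one of bonbon1, bonbon2, bonbon3, bonbon4, bonbon5 may be knocked a few centimetres aside while the robot is not near it.
It also fails if it takes over 210 s, if anything falls off the work surface, if the arm or the gripper's body presses on something with over 40 N, if the wrist force passes 120 N, or if a joint passes its speed limit or range.

## Working session

There is one attempt and no reset: what is moved stays moved. The work goes in short steps, Python scripts to look and compute and a tool call to move; the robot and the scene stay as the last step left them, time stands still between calls to the robot, and variables do not carry over. Pictures are saved under pics/ and viewed, at most 14 in all, crops included, and the job is handed in when it is done.

Besides the shell and the picture viewer there is one more tool, called after "Request:" as name(argument=value, ...), one argument or row to a line, values as JSON. step_arm: Moves the arm, as the interface text tells. Its arguments: {"type":"object","properties":{"commands":{"type":"array","items":{"type":"object","properties":{"fingers":{"type":"number"},"dx":{"type":"number"},"dy":{"type":"number"},"dz":{"type":"number"},"roll":{"type":"number"}}}},"squeeze":{"type":"number"}},"required":["commands"]}

```bash
mkdir -p pics; ls; cat > h.py <<'E'
import numpy as np, cv2
from workcell import *
def cam(n):
    im,d=read_camera(n); c=calibration(n); return im,d,np.array(c["intrinsics"]),np.array(c["world_to_cam"]),c
def cloud(d,K,T):
    v,u=np.mgrid[:d.shape[0],:d.shape[1]]
    p=np.stack([(u-K[0,2])/K[0,0]*d,-(v-K[1,2])/K[1,1]*d,-d,np.ones_like(d)],-1)
    w=p@np.linalg.inv(T).T; w[d==0]=np.nan
    return w[...,:3]
def ray(u,v,z,K,T):
    Ti=np.linalg.inv(T); o=Ti[:3,3]; r=Ti[:3,:3]@np.array([(u-K[0,2])/K[0,0],-(v-K[1,2])/K[1,1],-1]); return o+r*(z-o[2])/r[2]
def proj(p,K,T):
    c=T@np.append(p,1); return np.array([K[0,0]*c[0]/-c[2]+K[0,2],K[1,1]*-c[1]/-c[2]+K[1,2]])
E
python3 - <<'E'
from h import *
for n in("top","side"):
    im,d,K,T,c=cam(n); cv2.imwrite(f"pics/{n}0.png",im); print(n,c.keys(),K.tolist(),np.linalg.inv(T).round(3).tolist(),(d==0).mean())
    np.savez(n+"0",im=im,d=d,w=cloud(d,K,T))
print(read_state())
E
```

```text
pics
top dict_keys(['intrinsics', 'world_to_cam']) [[538.9343170297433, 0.0, 287.65900827376475], [0.0, 538.9343170297433, 204.17975758697258], [0.0, 0.0, 1.0]] [[0.006, 0.996, -0.086, 0.423], [-1.0, 0.006, -0.003, -0.009], [-0.002, 0.086, 0.996, 1.549], [0.0, 0.0, 0.0, 1.0]] 0.0039880952380952385
side dict_keys(['intrinsics', 'world_to_cam']) [[411.99460522398715, 0.0, 272.68869942305645], [0.0, 411.99460522398715, 207.83729024012578], [0.0, 0.0, 1.0]] [[-0.982, 0.139, -0.126, 0.412], [-0.187, -0.678, 0.711, 0.735], [0.013, 0.722, 0.692, 0.854], [0.0, 0.0, 0.0, 1.0]] 0.003775510204081633
{'time': 0.1, 'q': array([ 1.07609623e+00,  2.64700352e-01,  1.60528030e+00,  4.64008641e-05,
        1.27369655e+00, -3.68854357e-02]), 'joint_vel': array([-0.00137954, -0.00207571, -0.00310171,  0.00032346,  0.00156899,
       -0.00121772]), 'joint_torque': array([ 7.51614753e-04, -5.16710365e+01, -3.68589842e+01, -1.76336389e-04,
        6.43120075e-03, -1.72340742e-05]), 'tool_pos': array([0.29796514, 0.60484167, 0.19754826]), 'tcp_rot': array([-0.71275629, -3.05906261,  0.00314052]), 'wrist_force': array([ 0.93092521,  0.36743723, -0.27766402]), 'torque': array([ 0.00135138, -0.04415785,  0.04787522]), 'grip_force': 0.0, 'width': 1.002631151599634}
```

View pics/top0.png

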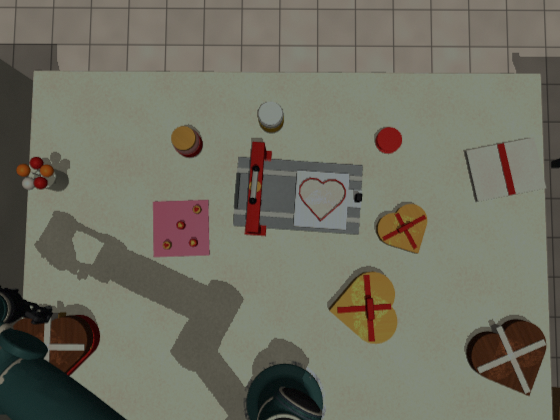

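View pics/side0.png

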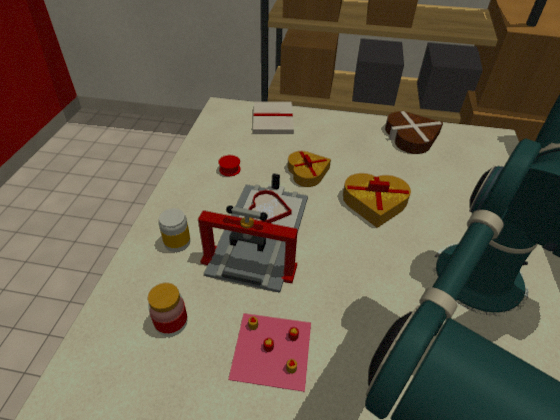

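Top view: the press is at (258,190) with the box heart at (322,198) and the grip at (358,197). The mat at (181,228) holds 4 bonbons. The large lid is at (368,305) with its point to the left, and the smaller one at (403,228) is a decoy. Next I'll measure these.

```bash
python3 - <<'E'
from h import *
for n in("top","side"):
    f=np.load(n+"0.npz"); w=f["w"]; im=f["im"]; z=w[...,2]; hsv=cv2.cvtColor(im,cv2.COLOR_BGR2HSV)
    print(n)
    # mat
    m=((hsv[...,0]>160)&(hsv[...,1]>80)&(hsv[...,2]>120)&(np.abs(z-.002)<.006)).astype(np.uint8)
    c=max(cv2.findContours(m,0,2)[0],key=cv2.contourArea); x,y,ww,hh=cv2.boundingRect(c)
    box=cv2.boxPoints(cv2.minAreaRect(w[c[:,0,1],c[:,0,0],:2].astype(np.float32)[~np.isnan(w[c[:,0,1],c[:,0,0],0])]))
    print("mat",box.round(3).tolist(),(x,y,ww,hh))
    sub=np.zeros(z.shape,bool); sub[y-8:y+hh+8,x-8:x+ww+8]=1
    def blobs(mask,name,mn=8):
        k,l,s,ce=cv2.connectedComponentsWithStats(mask.astype(np.uint8))
        for i in range(1,k):
            if s[i,4]>=mn: q=w[l==i]; r=cv2.minAreaRect(q[:,:2].astype(np.float32)); print(name,s[i,4],ce[i].round(1),np.nanmedian(q,0).round(4),"rect",np.round(r[0],4),np.round(r[1],3),round(r[2],1), "hsv",np.median(hsv[l==i],0))
    blobs(sub&(z>.015)&(z<.05),"bon",8)
    on=(w[...,0]>.3)&(w[...,0]<.85)&(np.abs(w[...,1])<.55)
    blobs(on&(z>.180)&(z<.21),"thandle",8)
    blobs(on&(z>.145)&(z<.165),"beam",20)
    blobs(on&(z>.048)&(z<.068)&(w[...,1]<-.1),"bar",20)
    blobs(on&(z>.03)&(z<.045)&(w[...,1]<-.1),"lids",50)
    blobs(on&(z>.070)&(z<.090)&(w[...,1]<-.1),"grip",4)
    blobs(on&(z>.085)&(z<.12),"tall",50)
f=np.load("top0.npz"); im=f["im"]
a=cv2.resize(im[190:265,145:220],(400,400),interpolation=2); b=cv2.resize(im[255:350,320:415],(400,400),interpolation=2)
cv2.imwrite("pics/crop.png",np.hstack([a,b]))
E
```

```text
top
mat [[0.40400001406669617, 0.3790000081062317], [0.41100001335144043, 0.22100000083446503], [0.5680000185966492, 0.22699999809265137], [0.5609999895095825, 0.38499999046325684]] (153, 200, 56, 57)
bon 52 [196.4 209.4] [0.5385 0.2545 0.0264] rect [0.5375 0.2538] [0.021 0.021] 27.3 hsv [ 13.  176.  106.5]
bon 54 [179.9 225.2] [0.4931 0.2992 0.0262] rect [0.4919 0.2995] [0.02  0.022] 0.0 hsv [  8.  194.  103.5]
bon 55 [192.6 242.5] [0.4428 0.2617 0.0269] rect [0.444  0.2622] [0.02  0.021] 0.5 hsv [ 10. 188. 107.]
bon 55 [166.1 245.3] [0.4364 0.3362 0.0275] rect [0.4358 0.3374] [0.021 0.022] 29.0 hsv [ 14. 173. 110.]
thandle 236 [253.7 184.9] [0.5876 0.0802 0.1955] rect [0.5882 0.0801] [0.018 0.098] 85.2 hsv [34. 20. 88.]
beam 941 [254.9 187.5] [0.5823 0.0788 0.1541] rect [0.5888 0.081 ] [0.035 0.238] 86.4 hsv [  1. 219. 104.]
bar 80 [405.1 227.3] [ 0.4898 -0.3305  0.0583] rect [ 0.4886 -0.3294] [0.014 0.043] 26.8 hsv [  1.  219.5 105.5]
bar 636 [370.8 285.9] [ 0.3269 -0.2352  0.051 ] rect [ 0.3327 -0.2279] [0.143 0.065] 90.0 hsv [ 20. 165. 128.]
lids 451 [389.  139.1] [ 0.741  -0.29
[... 2407 characters left out ...]
 [ 0.3372 -0.191 ] [0.013 0.105] 39.6 hsv [ 20. 219.  62.]
grip 43 [275.3 176.1] [ 0.5716 -0.1969  0.0781] rect [ 0.5714 -0.1988] [0.018 0.021] 84.5 hsv [28. 52. 17.]
tall 499 [171.7 219.1] [0.7957 0.0525 0.0993] rect [0.7968 0.0474] [0.065 0.07 ] 10.1 hsv [ 28.  29. 147.]
tall 123 [205.7 232.9] [0.692  0.0878 0.1016] rect [0.6913 0.0792] [0.037 0.019] 49.1 hsv [  2. 242.  58.]
tall 348 [247.1 239.3] [0.5846 0.0914 0.1123] rect [0.5897 0.0865] [0.086 0.03 ] 3.1 hsv [50.  40.5 28. ]
tall 105 [289.9 250.7] [0.4806 0.1023 0.1035] rect [0.4756 0.0933] [0.036 0.018] 50.0 hsv [  2. 242.  60.]
tall 865 [163.8 298.4] [0.7224 0.2876 0.1092] rect [0.7254 0.2816] [0.067 0.069] 65.3 hsv [ 20. 218. 137.]
```

View pics/crop.png

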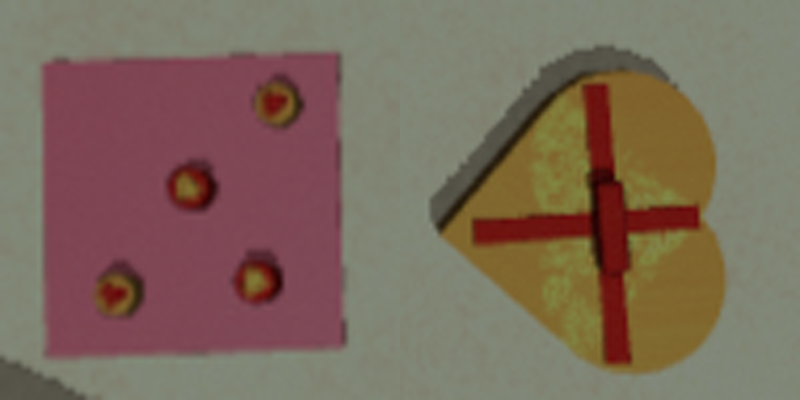

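The lid with its roof at 0.038 m is the smaller one at (403,228); the big one's roof is at 0.051 m, so it's the decoy. The crop shows 2 gold and 2 red bonbons. Next I'll measure the lid precisely, along with the box and handle.

```bash
python3 - <<'E'
from h import *
out=[]
for n in("top","side"):
    f=np.load(n+"0.npz"); w=f["w"]; im=f["im"]; z=w[...,2]; hsv=cv2.cvtColor(im,cv2.COLOR_BGR2HSV)
    m=(z>.02)&(z<.07)&(np.hypot(w[...,0]-.49,w[...,1]+.33)<.1)
    P=w[m]; print(n,"lid mean",P.mean(0).round(4),len(P), "ext x",P[:,0].min().round(3),P[:,0].max().round(3),"y",P[:,1].min().round(3),P[:,1].max().round(3))
    for lo,hi in((.02,.045),(.05,.066)):
        Q=w[m&(z>lo)&(z<hi)][:,:2]; c=Q.mean(0); print(lo,"cent",c.round(4),"n",len(Q),"medz",np.median(w[m&(z>lo)&(z<hi)][:,2]).round(4))
        if lo>.04:
            ev,V=np.linalg.eigh(np.cov(Q.T)); print("bar dir deg",np.degrees(np.arctan2(V[1,1],V[0,1])).round(1))
    # extents along directions
    Q=P[:,:2]
    for a in range(0,180,10):
        p=Q@[np.cos(np.radians(a)),np.sin(np.radians(a))]; print(a,round(np.ptp(p)*1e3),end="; ")
    print()
    # big lid
    m2=(z>.02)&(z<.09)&(np.hypot(w[...,0]-.33,w[...,1]+.23)<.13); Q=w[m2][:,:2]; print("big",np.ptp(Q,0),np.median(z[m2]))
    # box red outline
    r=((hsv[...,0]<8)|(hsv[...,0]>172))&(hsv[...,1]>110)&(np.abs(w[...,0]-.56)<.1)&(w[...,1]<.0)&(w[...,1]>-.2)&(z<.07)
    Q=w[r]; print("box red",len(Q),np.median(Q,0).round(3),Q.min(0).round(3),Q.max(0).round(3))
    th=(z>.180)&(z<.21)&(np.hypot(w[...,0]-.588,w[...,1]-.08)<.08); Q=w[th][:,:2]; ev,V=np.linalg.eigh(np.cov(Q.T)); print("th ang",np.degrees(np.arctan2(V[1,1],V[0,1])).round(1))
    bm=(z>.145)&(z<.165)&(np.hypot(w[...,0]-.588,w[...,1]-.08)<.14); Q=w[bm][:,:2]; print("beam ang", cv2.minAreaRect(Q.astype(np.float32)))
im=np.load("top0.npz")["im"];
a=cv2.resize(im[195:265,368:438],(400,400),interpolation=2); b=cv2.resize(im[130:250,230:375],None,fx=2.7,fy=400/120,interpolation=2)
cv2.imwrite("pics/crop2.png",np.hstack([a,b]))
E
```

```text
top lid mean [ 0.4883 -0.3301  0.0378] 1753 ext x 0.418 0.556 y -0.395 -0.256
0.02 cent [ 0.4882 -0.33  ] n 1652 medz 0.0368
0.05 cent [ 0.489  -0.3303] n 79 medz 0.0583
bar dir deg 118.2
0 138; 10 139; 20 137; 30 136; 40 138; 50 139; 60 137; 70 132; 80 134; 90 139; 100 143; 110 146; 120 147; 130 146; 140 142; 150 137; 160 131; 170 134; 
big [0.2526792  0.18461477] 0.049913465751563635
box red 144 [ 0.58  -0.102  0.045] [ 0.509 -0.167  0.024] [ 0.629 -0.037  0.054]
th ang 175.1
beam ang ((0.5887759327888489, 0.08095613121986389), (0.03475490212440491, 0.23783762753009796), 86.37381744384766)
side lid mean [ 0.488  -0.321   0.0381] 970 ext x 0.419 0.557 y -0.399 -0.256
0.02 cent [ 0.4879 -0.3206] n 904 medz 0.0382
0.05 cent [ 0.49   -0.3272] n 55 medz 0.0587
bar dir deg 117.6
0 138; 10 139; 20 139; 30 138; 40 141; 50 142; 60 139; 70 135; 80 138; 90 143; 100 144; 110 145; 120 146; 130 146; 140 142; 150 138; 160 133; 170 135; 
big [0.25334854 0.18756484] 0.05114823527605894
box red 304 [ 0.56  -0.104  0.042] [ 0.481 -0.197  0.012] [ 0.626 -0.037  0.063]
th ang 175.3
beam ang ((0.5891687273979187, 0.08100792020559311), (0.037450600415468216, 0.23662076890468597), 86.44459533691406)
```

View pics/crop2.png

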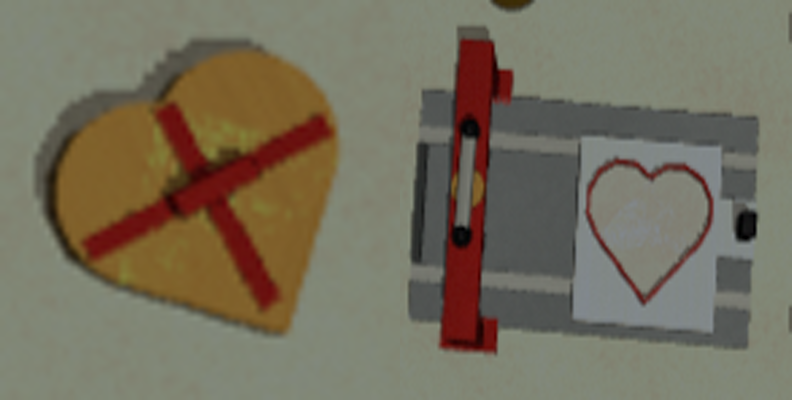

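Lid: yaw 28°, origin (0.489,−0.329). Press: yaw −3.65°, screw axis at (0.589,0.0805). Box centre: (0.577,−0.099). Bonbons: gold (0.538,0.2545) and (0.4365,0.338), red (0.493,0.300) and (0.444,0.263).

```bash
cat >> h.py <<'E'
from scipy.spatial.transform import Rotation as Rt
YAW=np.radians(-3.65); BOX=np.array([.5773,-.0994]); SCREW=np.array([.589,.0805])
def b2w(x,y,o=BOX): return o+np.array([[np.cos(YAW),-np.sin(YAW)],[np.sin(YAW),np.cos(YAW)]])@[x,y]
def go(*wps):
    "each wp = x,y,z,theta(deg, tool x axis in world); prints shifts from the present pose"
    s=read_state(); p=s["tool_pos"]; R=Rt.from_rotvec(s["tcp_rot"]).as_matrix(); th=np.degrees(np.arctan2(R[1,0],R[0,0]))
    print("t %.2f pos %s th %.1f q6 %.2f w %.3f F %s T %s tilt %.3f"%(s["time"],p.round(4),th,s["q"][5],s["width"],s["wrist_force"].round(1),s["torque"].round(2),R[2,2]))
    for w in wps:
        d=R.T@(np.array(w[:3])-p); print(w,"->",d.round(4),"roll %.1f"%(((th-w[3])+180)%360-180))
E
python3 - <<'E'
from h import *
for s in((-17,17),(-17,-17),(15,32),(15,-32)): print(s,b2w(*np.array(s)/1e3).round(4))
go((.4365,.338,.10,125),(.4365,.338,.007,125))
E
```

```text
(-17, 17) [ 0.5614 -0.0814]
(-17, -17) [ 0.5593 -0.1153]
(15, 32) [ 0.5943 -0.0684]
(15, -32) [ 0.5902 -0.1323]
t 0.10 pos [0.298  0.6048 0.1975] th 153.8 q6 -0.04 w 1.003 F [ 0.9  0.4 -0.3] T [ 0.   -0.04  0.05] tilt -1.000
(0.4365, 0.338, 0.1, 125) -> [-0.2422 -0.1779  0.0979] roll 28.8
(0.4365, 0.338, 0.007, 125) -> [-0.2422 -0.1777  0.1909] roll 28.8
```

Request:
step_arm(
  commands=[
    {"fingers": 0, "dx": -0.242, "dy": -0.178, "dz": 0.1, "roll": 29},
    {"fingers": 0, "dx": -0.242, "dy": -0.178, "dz": 0.1, "roll": 29},
    {"fingers": 0, "dx": -0.242, "dy": -0.178, "dz": 0.1, "roll": 29},
    {"fingers": 0, "dx": -0.242, "dy": -0.178, "dz": 0.1, "roll": 29},
    {"fingers": 0, "dx": -0.242, "dy": -0.178, "dz": 0.1, "roll": 29},
    {"fingers": 0, "dx": -0.242, "dy": -0.178, "dz": 0.1, "roll": 29},
    {"fingers": 0, "dx": -0.242, "dy": -0.178, "dz": 0.1, "roll": 29},
    {"fingers": 0, "dx": -0.242, "dy": -0.178, "dz": 0.1, "roll": 29},
  ],
  squeeze=25,
)

```text
time: 1.1
tool_pos: [0.4368, 0.3404, 0.0995]
tcp_rot: [1.454, 2.784, 0.002]
wrist_force: [-0.6, -0.2, -0.3]
width: 0.495
grip_force: 0.0
```

```bash
python3 - <<'E'
from h import *
go((.4365,.338,.10,125),(.4365,.338,.007,125))
E
```

```text
t 1.10 pos [0.4368 0.3404 0.0995] th 124.8 q6 0.01 w 0.495 F [-0.6 -0.2 -0.3] T [-0.02  0.02 -0.02] tilt -1.000
(0.4365, 0.338, 0.1, 125) -> [-0.0018 -0.0016 -0.0005] roll -0.2
(0.4365, 0.338, 0.007, 125) -> [-0.0018 -0.0017  0.0925] roll -0.2
```

Request:
step_arm(
  commands=[
    {"fingers": 0, "dx": -0.001, "dy": -0.001, "dz": 0.05},
    {"fingers": 0, "dx": -0.001, "dy": -0.001, "dz": 0.092},
    {"fingers": 0, "dx": -0.001, "dy": -0.001, "dz": 0.092},
    {"fingers": 0, "dx": -0.001, "dy": -0.001, "dz": 0.092},
    {"fingers": 1, "dx": -0.001, "dy": -0.001, "dz": 0.092},
    {"fingers": 1, "dx": -0.001, "dy": -0.001, "dz": 0.092},
    {"fingers": 1, "dx": -0.001, "dy": -0.001, "dz": 0.092},
    {"fingers": 1, "dx": -0.001, "dy": -0.001, "dz": 0.092},
  ],
)

```text
invalid input
```

```bash
python3 - <<'E'
from h import *
x,y=b2w(-.017,.017)
go((.4365,.338,.24,125),(x,y,.24,125),(x,y,.04,125))
E
```

```text
t 1.10 pos [0.4368 0.3404 0.0995] th 124.8 q6 0.01 w 0.495 F [-0.6 -0.2 -0.3] T [-0.02  0.02 -0.02] tilt -1.000
(0.4365, 0.338, 0.24, 125) -> [-0.0017 -0.0014 -0.1405] roll -0.2
(np.float64(0.5614167280412943), np.float64(-0.08135223914481937), 0.24, 125) -> [-0.4173 -0.1384 -0.1409] roll -0.2
(np.float64(0.5614167280412943), np.float64(-0.08135223914481937), 0.04, 125) -> [-0.4174 -0.1387  0.0591] roll -0.2
```

Request:
step_arm(
  commands=[
    {"fingers": 0, "dx": -0.001, "dy": -0.001, "dz": 0.05, "roll": 0},
    {"fingers": 0, "dx": -0.001, "dy": -0.001, "dz": 0.092, "roll": 0},
    {"fingers": 0, "dx": -0.001, "dy": -0.001, "dz": 0.092, "roll": 0},
    {"fingers": 0, "dx": -0.001, "dy": -0.001, "dz": 0.092, "roll": 0},
    {"fingers": 1, "dx": -0.001, "dy": -0.001, "dz": 0.092, "roll": 0},
    {"fingers": 1, "dx": -0.001, "dy": -0.001, "dz": 0.092, "roll": 0},
    {"fingers": 1, "dx": -0.001, "dy": -0.001, "dz": 0.092, "roll": 0},
    {"fingers": 1, "dx": -0.001, "dy": -0.001, "dz": 0.092, "roll": 0},
  ],
  squeeze=25,
)

```text
time: 2.1
tool_pos: [0.4367, 0.3375, 0.0072]
tcp_rot: [1.456, 2.783, 0.001]
wrist_force: [0.7, -0.9, -0.6]
width: -0.003
grip_force: 0.0
```

```bash
python3 - <<'E'
from h import *
x,y=b2w(-.017,.017)
go((.4365,.338,.24,125),(x,y,.24,125),(x,y,.04,125))
E
```

```text
t 2.10 pos [0.4367 0.3375 0.0072] th 124.8 q6 0.01 w -0.003 F [ 0.7 -0.9 -0.6] T [-0.    0.    0.02] tilt -1.000
(0.4365, 0.338, 0.24, 125) -> [ 0.0005  0.0003 -0.2328] roll -0.2
(np.float64(0.5614167280412943), np.float64(-0.08135223914481937), 0.24, 125) -> [-0.4152 -0.1362 -0.2329] roll -0.2
(np.float64(0.5614167280412943), np.float64(-0.08135223914481937), 0.04, 125) -> [-0.4152 -0.1363 -0.0329] roll -0.2
```

```bash
cat >> h.py <<'E'
def bons(lo=(.3,.15),hi=(.75,.5),zr=(.018,.04)):
    for n in("side","top"):
        im,d,K,T,_=cam(n); w=cloud(d,K,T); z=w[...,2]; hsv=cv2.cvtColor(im,cv2.COLOR_BGR2HSV)
        m=(w[...,0]>lo[0])&(w[...,0]<hi[0])&(w[...,1]>lo[1])&(w[...,1]<hi[1])&(z>zr[0])&(z<zr[1])
        k,l,s,ce=cv2.connectedComponentsWithStats(m.astype(np.uint8))
        for i in range(1,k):
            if 25<s[i,4]<400: q=w[l==i]; r=cv2.minAreaRect(q[:,:2].astype(np.float32)); print(n,s[i,4],ce[i].round(0),np.round(r[0],4),np.round(r[1],3),"z",np.nanmedian(q[:,2]).round(3))
        yield n,im
E
python3 - <<'E'
from h import *
for n,im in bons():
    if n=="side": cv2.imwrite("pics/s1.png",cv2.resize(im[220:420,150:400],(800,600)))
E
```

```text
side 178 [173. 326.] [0.7108 0.2987] [0.074 0.029] z 0.029
side 88 [253. 321.] [0.538  0.2551] [0.022 0.021] z 0.028
side 45 [268. 340.] [0.4955 0.2962] [0.019 0.014] z 0.028
side 53 [291. 367.] [0.4369 0.3432] [0.021 0.011] z 0.026
top 44 [195. 152.] [0.7061 0.2598] [0.02  0.067] z 0.028
top 52 [196. 209.] [0.5374 0.2534] [0.02 0.02] z 0.027
top 54 [180. 225.] [0.4918 0.2994] [0.023 0.02 ] z 0.026
top 53 [192. 243.] [0.444  0.2628] [0.02 0.02] z 0.028
```

View pics/s1.png

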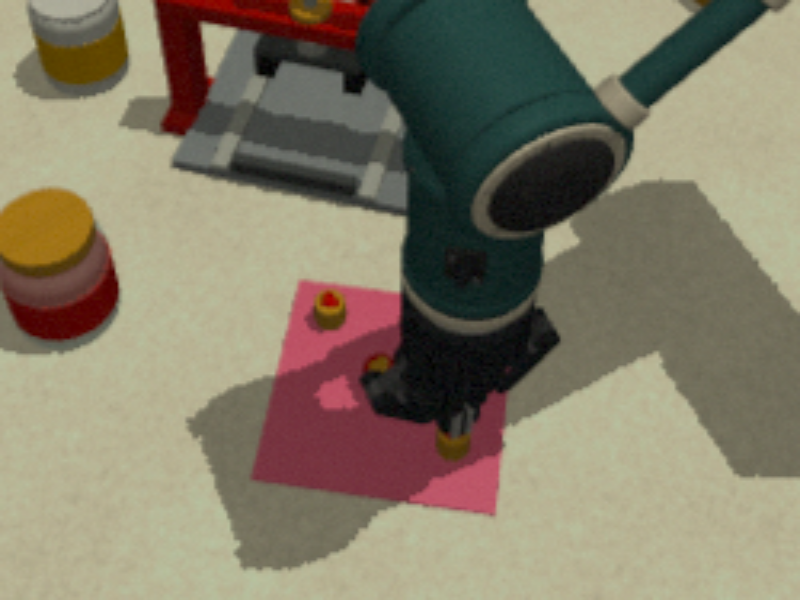

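The side view shows the gripper on the mat with a gold bonbon just in front of its closed fingers, at about (452,440) in the crop, so the grasp missed. I'll raise it and re-measure.

Request:
step_arm(
  commands=[
    {"fingers": 1, "dx": 0, "dy": 0, "dz": -0.06, "roll": 0},
    {"fingers": 0, "dx": 0, "dy": 0, "dz": -0.12, "roll": 0},
    {"fingers": 0, "dx": 0.12, "dy": 0, "dz": -0.12, "roll": 0},
    {"fingers": 0, "dx": 0.12, "dy": 0, "dz": -0.12, "roll": 0},
    {"fingers": 0, "dx": 0.12, "dy": 0, "dz": -0.12, "roll": 0},
  ],
)

```text
time: 2.82
tool_pos: [0.366, 0.4387, 0.1271]
tcp_rot: [-1.45, -2.786, -0.002]
wrist_force: [-0.6, -1.0, 1.1]
width: 0.5
grip_force: 0.0
```

```bash
python3 - <<'E'
from h import *
for n,im in bons(): pass
go((.4365,.338,.1,125))
E
```

```text
side 181 [172. 326.] [0.7114 0.299 ] [0.074 0.031] z 0.029
side 87 [253. 321.] [0.5385 0.255 ] [0.021 0.021] z 0.028
side 90 [293. 332.] [0.4444 0.2646] [0.022 0.021] z 0.028
side 96 [268. 343.] [0.4934 0.2998] [0.022 0.02 ] z 0.028
side 106 [291. 364.] [0.4375 0.3379] [0.021 0.022] z 0.027
top 49 [195. 152.] [0.7049 0.2614] [0.022 0.069] z 0.03
top 52 [196. 209.] [0.5373 0.2533] [0.021 0.02 ] z 0.027
top 54 [180. 225.] [0.4921 0.2994] [0.019 0.022] z 0.027
top 52 [192. 243.] [0.444  0.2628] [0.02 0.02] z 0.027
top 56 [166. 245.] [0.4358 0.3374] [0.021 0.022] z 0.027
t 2.92 pos [0.3676 0.436  0.1264] th 124.9 q6 0.22 w 0.497 F [0.  0.4 0.3] T [-0.01  0.   -0.04] tilt -1.000
(0.4365, 0.338, 0.1, 125) -> [-0.1198  0.0005  0.0265] roll -0.1
```

The bonbon hasn't moved, so I'll check where the fingertips really are in the images against the reported TCP.

```bash
python3 - <<'E'
from h import *
s=read_state(); p=s["tool_pos"]; print(p)
for n in("side","top"):
    im,d,K,T,_=cam(n); w=cloud(d,K,T)
    m=(np.hypot(w[...,0]-p[0],w[...,1]-p[1])<.09)&(w[...,2]>.05)&(w[...,2]<.24)
    Q=w[m]
    for a in np.arange(.05,.24,.015):
        q=Q[(Q[:,2]>=a)&(Q[:,2]<a+.015)]
        if len(q): print(n,a.round(3),len(q),q.min(0).round(3),q.max(0).round(3))
    u=proj(p,K,T); print(u)
    x,y=int(u[0]),int(u[1]); c=im[max(0,y-90):y+40,max(0,x-70):x+70].copy(); cv2.circle(c,(min(70,x),min(90,y)),1,(0,255,0),-1)
    cv2.imwrite(f"pics/g_{n}.png",cv2.resize(c,(560,520)))
E
```

```text
[0.36757317 0.43602593 0.12643717]
side 0.155 32 [0.341 0.416 0.161] [0.39  0.461 0.17 ]
side 0.17 82 [0.335 0.419 0.17 ] [0.394 0.462 0.185]
side 0.185 50 [0.339 0.425 0.185] [0.394 0.462 0.2  ]
side 0.2 150 [0.318 0.415 0.2  ] [0.404 0.476 0.215]
side 0.215 136 [0.314 0.413 0.215] [0.409 0.479 0.23 ]
side 0.23 91 [0.311 0.41  0.23 ] [0.411 0.481 0.24 ]
[324.79805    398.28896625]
top 0.155 7 [0.351 0.413 0.162] [0.399 0.452 0.167]
top 0.17 21 [0.341 0.411 0.171] [0.399 0.449 0.185]
top 0.185 15 [0.342 0.411 0.185] [0.404 0.454 0.199]
top 0.2 58 [0.331 0.398 0.202] [0.419 0.462 0.215]
top 0.215 56 [0.327 0.393 0.215] [0.421 0.466 0.23 ]
top 0.23 36 [0.326 0.393 0.23 ] [0.424 0.463 0.239]
[119.04966848 270.69827635]
```

View pics/g_side.png

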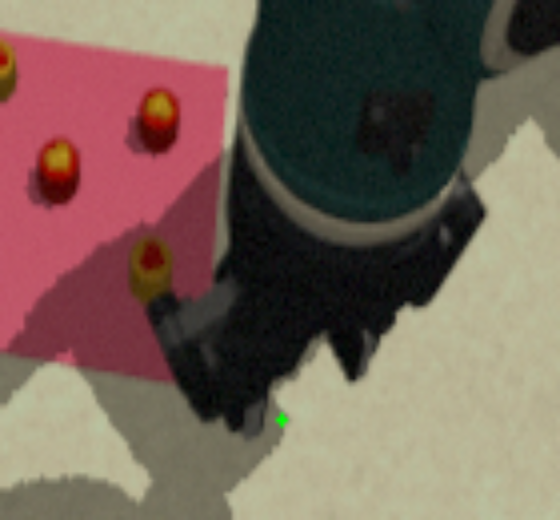

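The fingertips show up at about (250,425), z≈0.161, while the TCP reads 0.126 (marker at (282,420)). So the reported TCP sits about 25–30 mm below the real tips. I'll calibrate this with the fingers shut.

Request:
step_arm(
  commands=[
    {"fingers": 1, "dx": 0, "dy": 0, "dz": 0, "roll": 0},
    {"fingers": 1, "dx": 0, "dy": 0, "dz": 0, "roll": 0},
    {"fingers": 1, "dx": 0, "dy": 0, "dz": 0, "roll": 0},
    {"fingers": 1, "dx": 0, "dy": 0, "dz": 0, "roll": 0},
  ],
)

```text
time: 3.52
tool_pos: [0.3682, 0.4359, 0.1268]
tcp_rot: [1.457, 2.783, 0.0]
wrist_force: [-0.9, 0.4, -0.9]
width: -0.003
grip_force: 0.0
```

```bash
cat > tip.py <<'E'
from h import *
s=read_state(); p=s["tool_pos"]; print(p.round(4),s["width"].round(3))
for n in("side","top"):
    im,d,K,T,_=cam(n); w=cloud(d,K,T)
    m=(np.hypot(w[...,0]-p[0],w[...,1]-p[1])<.06)&(w[...,2]>p[2]-.03)&(w[...,2]<p[2]+.09)
    Q=w[m]; Q=Q[Q[:,2].argsort()]; print(n,len(Q),"lowest",Q[[0,3,8],2].round(4)); q=Q[Q[:,2]<Q[3,2]+.015]; print(len(q),q.min(0).round(4),q.max(0).round(4))
E
python3 tip.py
```

```text
Traceback (most recent call last):
  File "tip.py", line 2, in <module>
    s=read_state(); p=s["tool_pos"]; print(p.round(4),s["width"].round(3))
                                                      ^^^^^^^^^^^^^^^^
AttributeError: 'float' object has no attribute 'round'
```

```bash
sed -i 's/,s\["width"\].round(3)/,s["width"]/' tip.py; python3 tip.py
```

```text
[0.3682 0.4359 0.1268] -0.002705415558749775
side 265 lowest [0.1593 0.1638 0.166 ]
48 [0.3542 0.4344 0.1593] [0.3777 0.45   0.1784]
top 75 lowest [0.1605 0.1678 0.1704]
21 [0.3583 0.4246 0.1605] [0.3811 0.4378 0.1825]
```

Request:
step_arm(
  commands=[
    {"fingers": 1, "dx": 0, "dy": 0, "dz": 0.06, "roll": 0},
    {"fingers": 1, "dx": 0, "dy": 0, "dz": 0.12, "roll": 0},
    {"fingers": 1, "dx": 0, "dy": 0, "dz": 0.14, "roll": 0},
    {"fingers": 1, "dx": 0, "dy": 0, "dz": 0.145, "roll": 0},
    {"fingers": 1, "dx": 0, "dy": 0, "dz": 0.145, "roll": 0},
  ],
)

```text
time: 4.25
tool_pos: [0.3694, 0.4375, -0.0164]
tcp_rot: [1.456, 2.783, 0.005]
wrist_force: [-0.2, 0.5, 0.1]
width: 0.002
grip_force: 0.0
```

```bash
python3 tip.py
```

```text
[ 0.3694  0.4375 -0.0164] 0.0024614031387495895
side 222 lowest [-0.0035 -0.0029 -0.0019]
182 [ 0.3151  0.3922 -0.0035] [0.4288 0.438  0.0033]
top 848 lowest [-0.0105 -0.0099 -0.0088]
771 [ 0.3107  0.3787 -0.0105] [0.4277 0.4774 0.0051]
```

Confirmed: the reading is −0.016 m with no contact. I'll creep down until it touches.

Request:
step_arm(
  commands=[
    {"fingers": 1, "dx": 0, "dy": 0, "dz": 0.004, "roll": 0},
    {"fingers": 1, "dx": 0, "dy": 0, "dz": 0.006, "roll": 0},
    {"fingers": 1, "dx": 0, "dy": 0, "dz": 0.006, "roll": 0},
  ],
)

```text
time: 4.72
tool_pos: [0.368, 0.4359, -0.0242]
tcp_rot: [-1.456, -2.784, 0.0]
wrist_force: [-0.2, 0.4, -0.0]
width: 0.0
grip_force: 0.0
```

Request:
step_arm(
  commands=[
    {"fingers": 1, "dx": 0, "dy": 0, "dz": 0.002, "roll": 0},
    {"fingers": 1, "dx": 0, "dy": 0, "dz": 0.002, "roll": 0},
  ],
)

```text
time: 4.97
tool_pos: [0.3679, 0.4359, -0.0265]
tcp_rot: [-1.456, -2.784, 0.001]
wrist_force: [-0.2, -0.5, 0.0]
width: -0.003
grip_force: 0.0
```

Request:
step_arm(
  commands=[
    {"fingers": 1, "dx": 0, "dy": 0, "dz": 0.002, "roll": 0},
    {"fingers": 1, "dx": 0, "dy": 0, "dz": 0.002, "roll": 0},
  ],
)

```text
time: 5.22
tool_pos: [0.3679, 0.4359, -0.0285]
tcp_rot: [-1.456, -2.784, 0.001]
wrist_force: [-0.7, 0.4, 0.2]
width: -0.002
grip_force: 0.0
```

Request:
step_arm(
  commands=[
    {"fingers": 1, "dx": 0, "dy": 0, "dz": 0.0015, "roll": 0},
    {"fingers": 1, "dx": 0, "dy": 0, "dz": 0.0015, "roll": 0},
  ],
)

```text
time: 5.48
tool_pos: [0.368, 0.4359, -0.0299]
tcp_rot: [-1.456, -2.784, 0.0]
wrist_force: [-0.2, 0.2, -0.7]
width: -0.002
grip_force: 0.0
```

```bash
python3 - <<'E'
from h import *
im,d,K,T,_=cam("side"); p=read_state()["tool_pos"]
for z in (p[2],0.0):
    print(proj([p[0],p[1],z],K,T))
u=proj([p[0],p[1],0],K,T).astype(int); c=im[u[1]-60:u[1]+25,u[0]-50:u[0]+50]; cv2.imwrite("pics/tip2.png",cv2.resize(c,(600,510),interpolation=2)); print(u, c.shape)
E
```

```text
[316.64397997 429.85027444]
[317.98499651 424.47622524]
[317 424] (56, 100, 3)
```

View pics/tip2.png

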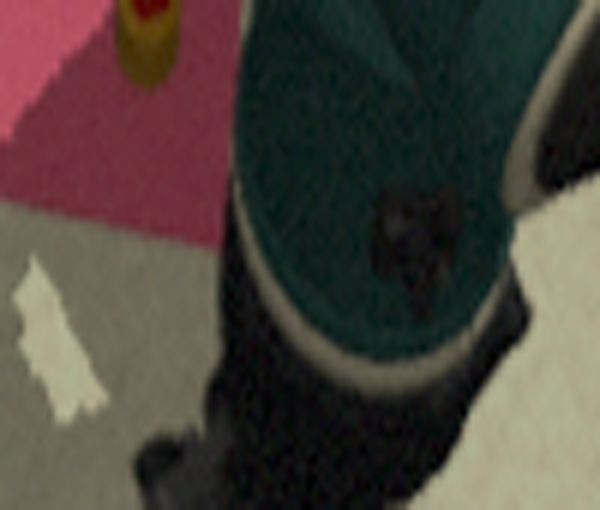

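The tip is below the frame, so the picture doesn't help here. I'll keep creeping down.

Request:
step_arm(
  commands=[
    {"fingers": 1, "dx": 0, "dy": 0, "dz": 0.0015, "roll": 0},
    {"fingers": 1, "dx": 0, "dy": 0, "dz": 0.0015, "roll": 0},
  ],
)

```text
time: 5.78
tool_pos: [0.368, 0.4359, -0.0314]
tcp_rot: [-1.456, -2.784, 0.0]
wrist_force: [-0.7, 0.4, 0.1]
width: 0.002
grip_force: 0.0
```

Request:
step_arm(
  commands=[
    {"fingers": 1, "dx": 0, "dy": 0, "dz": 0.0015, "roll": 0},
    {"fingers": 1, "dx": 0, "dy": 0, "dz": 0.0015, "roll": 0},
  ],
)

```text
time: 6.02
tool_pos: [0.3682, 0.4362, -0.0324]
tcp_rot: [1.456, 2.784, 0.0]
wrist_force: [-1.1, -0.8, 3.2]
width: 0.002
grip_force: 1.4
```

Contact at a reading of −0.032 (3 N), so true tip height = reading + 0.032. I'll use that from here on.

```bash
python3 - <<'E'
from h import *
go((.4367,.3377,.03,125),(.4367,.3377,-.027,125))
E
```

```text
t 6.03 pos [ 0.3682  0.4362 -0.0324] th 124.8 q6 0.22 w 0.002 F [-1.1 -0.8  3.2] T [-0.09  0.05  0.03] tilt -1.000
(0.4367, 0.3377, 0.03, 125) -> [-1.20e-01  1.00e-04 -6.24e-02] roll -0.2
(0.4367, 0.3377, -0.027, 125) -> [-1.2e-01  1.0e-04 -5.4e-03] roll -0.2
```

Request:
step_arm(
  commands=[
    {"fingers": 0, "dx": 0, "dy": 0, "dz": -0.06, "roll": 0},
    {"fingers": 0, "dx": -0.06, "dy": 0, "dz": -0.065, "roll": 0},
    {"fingers": 0, "dx": -0.12, "dy": 0, "dz": -0.065, "roll": 0},
    {"fingers": 0, "dx": -0.12, "dy": 0, "dz": -0.065, "roll": 0},
    {"fingers": 0, "dx": -0.12, "dy": 0, "dz": -0.065, "roll": 0},
    {"fingers": 0, "dx": -0.12, "dy": 0, "dz": -0.02, "roll": 0},
    {"fingers": 0, "dx": -0.12, "dy": 0, "dz": -0.006, "roll": 0},
    {"fingers": 0, "dx": -0.12, "dy": 0, "dz": -0.006, "roll": 0},
  ],
)

```text
time: 7.02
tool_pos: [0.4344, 0.3373, -0.0282]
tcp_rot: [-1.453, -2.783, 0.005]
wrist_force: [0.5, -0.8, -0.5]
width: 0.504
grip_force: 0.0
```

Request:
step_arm(
  commands=[
    {"fingers": 1, "dx": 0, "dy": 0, "dz": 0, "roll": 0},
    {"fingers": 1, "dx": 0, "dy": 0, "dz": 0, "roll": 0},
    {"fingers": 1, "dx": 0, "dy": 0, "dz": 0, "roll": 0},
  ],
)

```text
time: 7.4
tool_pos: [0.4374, 0.3382, -0.0255]
tcp_rot: [1.456, 2.783, 0.003]
wrist_force: [-0.1, 1.3, 2.7]
width: 0.254
grip_force: 24.7
```

```bash
python3 - <<'E'
from h import *
x,y=b2w(-.017,.017)
go((x,y,.20,125),(x,y,.04,125),(x,y,.005,125))
E
```

```text
t 7.40 pos [ 0.4374  0.3382 -0.0255] th 124.8 q6 0.01 w 0.254 F [-0.1  1.3  2.7] T [0.11 0.08 0.04] tilt -1.000
(np.float64(0.5614167280412943), np.float64(-0.08135223914481937), 0.2, 125) -> [-0.4154 -0.1368 -0.2259] roll -0.2
(np.float64(0.5614167280412943), np.float64(-0.08135223914481937), 0.04, 125) -> [-0.4154 -0.1372 -0.0659] roll -0.2
(np.float64(0.5614167280412943), np.float64(-0.08135223914481937), 0.005, 125) -> [-0.4154 -0.1373 -0.0309] roll -0.2
```

Request:
step_arm(
  commands=[
    {"fingers": 1, "dx": 0, "dy": 0, "dz": -0.06, "roll": 0},
    {"fingers": 1, "dx": 0, "dy": 0, "dz": -0.12, "roll": 0},
    {"fingers": 1, "dx": 0, "dy": 0, "dz": -0.18, "roll": 0},
    {"fingers": 1, "dx": -0.04, "dy": -0.013, "dz": -0.226, "roll": 0},
    {"fingers": 1, "dx": -0.1, "dy": -0.033, "dz": -0.226, "roll": 0},
    {"fingers": 1, "dx": -0.16, "dy": -0.053, "dz": -0.226, "roll": 0},
    {"fingers": 1, "dx": -0.22, "dy": -0.072, "dz": -0.226, "roll": 0},
    {"fingers": 1, "dx": -0.28, "dy": -0.092, "dz": -0.226, "roll": 0},
  ],
)

```text
time: 8.4
tool_pos: [0.5203, 0.0556, 0.2001]
tcp_rot: [1.456, 2.782, 0.002]
wrist_force: [2.0, 0.6, 0.4]
width: 0.256
grip_force: 24.7
```

Request:
step_arm(
  commands=[
    {"fingers": 1, "dx": -0.06, "dy": -0.02, "dz": 0, "roll": 0},
    {"fingers": 1, "dx": -0.12, "dy": -0.04, "dz": 0, "roll": 0},
    {"fingers": 1, "dx": -0.135, "dy": -0.045, "dz": 0, "roll": 0},
    {"fingers": 1, "dx": -0.135, "dy": -0.045, "dz": 0.06, "roll": 0},
    {"fingers": 1, "dx": -0.135, "dy": -0.045, "dz": 0.12, "roll": 0},
    {"fingers": 1, "dx": -0.135, "dy": -0.045, "dz": 0.15, "roll": 0},
    {"fingers": 1, "dx": -0.135, "dy": -0.045, "dz": 0.15, "roll": 0},
    {"fingers": 1, "dx": -0.135, "dy": -0.045, "dz": 0.15, "roll": 0},
  ],
)

```text
time: 9.4
tool_pos: [0.5612, -0.0788, 0.051]
tcp_rot: [1.455, 2.782, 0.001]
wrist_force: [-0.3, 0.6, 0.2]
width: 0.257
grip_force: 24.7
```

```bash
python3 - <<'E'
from h import *
x,y=b2w(-.017,.017)
go((x,y,.04,125),(x,y,.0055,125))
for n,im in bons(): pass
# box outline: red points
for n in("top","side"):
    im,d,K,T,_=cam(n); w=cloud(d,K,T); hsv=cv2.cvtColor(im,cv2.COLOR_BGR2HSV)
E
```

```text
t 9.40 pos [ 0.5612 -0.0788  0.051 ] th 124.8 q6 -0.79 w 0.257 F [-0.3  0.6  0.2] T [ 0.03 -0.05 -0.03] tilt -1.000
(np.float64(0.5614167280412943), np.float64(-0.08135223914481937), 0.04, 125) -> [-0.0022 -0.0013  0.011 ] roll -0.2
(np.float64(0.5614167280412943), np.float64(-0.08135223914481937), 0.0055, 125) -> [-0.0022 -0.0014  0.0455] roll -0.2
side 176 [172. 326.] [0.7113 0.2991] [0.074 0.03 ] z 0.029
side 87 [253. 321.] [0.5386 0.2548] [0.02  0.022] z 0.028
side 88 [293. 332.] [0.4442 0.2632] [0.022 0.021] z 0.028
side 99 [268. 343.] [0.4932 0.2991] [0.024 0.021] z 0.027
top 44 [196. 151.] [0.7069 0.2588] [0.02  0.065] z 0.03
top 51 [196. 209.] [0.5374 0.2535] [0.02 0.02] z 0.027
top 51 [180. 225.] [0.4919 0.3004] [0.02  0.021] z 0.027
top 54 [192. 243.] [0.444 0.263] [0.02 0.02] z 0.027
```

Request:
step_arm(
  commands=[
    {"fingers": 1, "dx": 0, "dy": 0, "dz": 0.03, "roll": 0},
    {"fingers": 1, "dx": 0, "dy": 0, "dz": 0.044, "roll": 0},
    {"fingers": 1, "dx": 0, "dy": 0, "dz": 0.044, "roll": 0},
    {"fingers": 1, "dx": 0, "dy": 0, "dz": 0.044, "roll": 0},
  ],
)

```text
time: 10.1
tool_pos: [0.5602, -0.0791, 0.0058]
tcp_rot: [1.456, 2.783, 0.0]
wrist_force: [-0.7, -0.3, -0.2]
width: 0.26
grip_force: 26.0
```

```bash
python3 - <<'E'
from h import *
x,y=b2w(-.017,.017)
go((x,y,.005,125))
E
```

```text
t 10.10 pos [ 0.5602 -0.0791  0.0058] th 124.8 q6 -0.79 w 0.260 F [-0.7 -0.3 -0.2] T [ 0.01 -0.03 -0.02] tilt -1.000
(np.float64(0.5614167280412943), np.float64(-0.08135223914481937), 0.005, 125) -> [-0.0025 -0.0003  0.0008] roll -0.2
```

Request:
step_arm(
  commands=[
    {"fingers": 1, "dx": -0.0025, "dy": 0, "dz": 0.001, "roll": 0},
    {"fingers": 1, "dx": -0.0025, "dy": 0, "dz": 0.0015, "roll": 0},
    {"fingers": 1, "dx": -0.0025, "dy": 0, "dz": 0.0015, "roll": 0},
    {"fingers": 0.25, "dx": -0.0025, "dy": 0, "dz": 0.0015, "roll": 0},
    {"fingers": 0.25, "dx": -0.0025, "dy": 0, "dz": 0.0015, "roll": 0},
    {"fingers": 0.25, "dx": -0.0025, "dy": 0, "dz": -0.04, "roll": 0},
    {"fingers": 0.25, "dx": -0.0025, "dy": 0, "dz": -0.1, "roll": 0},
    {"fingers": 0.25, "dx": -0.0025, "dy": 0, "dz": -0.16, "roll": 0},
  ],
)

```text
time: 11.1
tool_pos: [0.5606, -0.0809, 0.1664]
tcp_rot: [-1.456, -2.783, 0.0]
wrist_force: [0.7, -0.6, 0.2]
width: 0.374
grip_force: 0.0
```

```bash
python3 - <<'E'
from h import *
for n,im in bons((.45,-.25),(.68,0),(.048,.075)): pass
for n,im in bons(): pass
go((.4440,.263,.20,47),(.4440,.263,-.027,47))
E
```

```text
side 51 [276. 181.] [ 0.5684 -0.1958] [0.024 0.014] z 0.064
side 55 [270. 209.] [ 0.5625 -0.0798] [0.02  0.023] z 0.059
side 179 [172. 326.] [0.7106 0.299 ] [0.074 0.028] z 0.029
side 87 [252. 321.] [0.5382 0.2552] [0.021 0.021] z 0.027
side 91 [293. 332.] [0.4437 0.2634] [0.02  0.022] z 0.028
side 96 [268. 343.] [0.4939 0.3   ] [0.022 0.022] z 0.028
top 43 [196. 152.] [0.707  0.2588] [0.02  0.065] z 0.028
top 52 [196. 209.] [0.5381 0.2535] [0.02 0.02] z 0.028
top 51 [180. 225.] [0.4928 0.3001] [0.02  0.022] z 0.027
top 53 [192. 243.] [0.444 0.263] [0.02 0.02] z 0.027
t 11.30 pos [ 0.5627 -0.0813  0.1675] th 124.8 q6 -0.79 w 0.376 F [ 0.6  0.3 -0.5] T [-0.02  0.01  0.01] tilt -1.000
(0.444, 0.263, 0.2, 47) -> [ 0.3504  0.099  -0.0333] roll 77.8
(0.444, 0.263, -0.027, 47) -> [0.3511 0.0983 0.1937] roll 77.8
```

Request:
step_arm(
  commands=[
    {"fingers": 0.25, "dx": 0, "dy": 0, "dz": -0.034, "roll": 10},
    {"fingers": 0, "dx": 0.06, "dy": 0.017, "dz": -0.034, "roll": 20},
    {"fingers": 0, "dx": 0.12, "dy": 0.034, "dz": -0.034, "roll": 30},
    {"fingers": 0, "dx": 0.18, "dy": 0.051, "dz": -0.034, "roll": 40},
    {"fingers": 0, "dx": 0.24, "dy": 0.068, "dz": -0.034, "roll": 50},
    {"fingers": 0, "dx": 0.3, "dy": 0.085, "dz": -0.034, "roll": 60},
    {"fingers": 0, "dx": 0.351, "dy": 0.099, "dz": -0.034, "roll": 70},
    {"fingers": 0, "dx": 0.351, "dy": 0.099, "dz": 0, "roll": 78},
  ],
)

```text
time: 12.3
tool_pos: [0.4422, 0.267, 0.1655]
tcp_rot: [-2.884, -1.243, -0.004]
wrist_force: [0.1, -1.0, -0.7]
width: 0.498
grip_force: 0.0
```

```bash
python3 - <<'E'
from h import *
go((.4440,.263,-.027,47))
E
```

```text
t 12.30 pos [0.4422 0.267  0.1655] th 46.6 q6 1.25 w 0.498 F [ 0.1 -1.  -0.7] T [-0.05  0.   -0.04] tilt -1.000
(0.444, 0.263, -0.027, 47) -> [-0.0022  0.004   0.1925] roll -0.4
```

Request:
step_arm(
  commands=[
    {"fingers": 0, "dx": -0.001, "dy": 0.001, "dz": 0.06, "roll": 0},
    {"fingers": 0, "dx": -0.001, "dy": 0.001, "dz": 0.12, "roll": 0},
    {"fingers": 0, "dx": -0.001, "dy": 0.001, "dz": 0.17, "roll": 0},
    {"fingers": 0, "dx": -0.001, "dy": 0.001, "dz": 0.192, "roll": 0},
    {"fingers": 0, "dx": -0.001, "dy": 0.001, "dz": 0.193, "roll": 0},
    {"fingers": 0.2, "dx": -0.001, "dy": 0.001, "dz": 0.193, "roll": 0},
    {"fingers": 1, "dx": -0.001, "dy": 0.001, "dz": 0.193, "roll": 0},
    {"fingers": 1, "dx": -0.001, "dy": 0.001, "dz": 0.193, "roll": 0},
  ],
)

```text
time: 13.3
tool_pos: [0.4423, 0.2622, -0.0278]
tcp_rot: [2.884, 1.247, -0.0]
wrist_force: [-0.2, 0.5, 0.6]
width: 0.255
grip_force: 24.7
```

Request:
step_arm(
  commands=[
    {"fingers": 1, "dx": 0, "dy": 0, "dz": 0, "roll": 0},
  ],
)

```text
time: 13.42
tool_pos: [0.4426, 0.2624, -0.0276]
tcp_rot: [-2.884, -1.247, -0.001]
wrist_force: [0.5, -0.3, -0.2]
width: 0.257
grip_force: 24.7
```

```bash
python3 - <<'E'
from h import *
x,y=b2w(-.017,-.017)
go((x,y,.2,47),(x,y,.05,47))
E
```

```text
t 13.43 pos [ 0.4426  0.2624 -0.0276] th 46.8 q6 1.24 w 0.257 F [ 0.5 -0.3 -0.2] T [-0.02 -0.01  0.01] tilt -1.000
(np.float64(0.5592522391448194), np.float64(-0.1152832719587058), 0.2, 47) -> [-0.1952  0.3437 -0.2276] roll -0.2
(np.float64(0.5592522391448194), np.float64(-0.1152832719587058), 0.05, 47) -> [-0.1952  0.3437 -0.0776] roll -0.2
```

Request:
step_arm(
  commands=[
    {"fingers": 1, "dx": 0, "dy": 0, "dz": -0.06, "roll": 0},
    {"fingers": 1, "dx": 0, "dy": 0, "dz": -0.12, "roll": 0},
    {"fingers": 1, "dx": 0, "dy": 0, "dz": -0.18, "roll": 0},
    {"fingers": 1, "dx": -0.02, "dy": 0.035, "dz": -0.228, "roll": 0},
    {"fingers": 1, "dx": -0.05, "dy": 0.088, "dz": -0.228, "roll": 0},
    {"fingers": 1, "dx": -0.08, "dy": 0.141, "dz": -0.228, "roll": 0},
    {"fingers": 1, "dx": -0.11, "dy": 0.194, "dz": -0.228, "roll": 0},
    {"fingers": 1, "dx": -0.14, "dy": 0.247, "dz": -0.228, "roll": 0},
  ],
)

```text
time: 14.42
tool_pos: [0.5269, -0.0107, 0.2008]
tcp_rot: [2.883, 1.247, 0.002]
wrist_force: [0.7, -0.3, -0.2]
width: 0.257
grip_force: 24.8
```

Request:
step_arm(
  commands=[
    {"fingers": 1, "dx": -0.03, "dy": 0.053, "dz": 0, "roll": 0},
    {"fingers": 1, "dx": -0.055, "dy": 0.097, "dz": 0, "roll": 0},
    {"fingers": 1, "dx": -0.055, "dy": 0.097, "dz": 0.02, "roll": 0},
    {"fingers": 1, "dx": -0.055, "dy": 0.097, "dz": 0.08, "roll": 0},
    {"fingers": 1, "dx": -0.055, "dy": 0.097, "dz": 0.13, "roll": 0},
    {"fingers": 1, "dx": -0.055, "dy": 0.097, "dz": 0.15, "roll": 0},
    {"fingers": 1, "dx": -0.055, "dy": 0.097, "dz": 0.15, "roll": 0},
    {"fingers": 1, "dx": -0.055, "dy": 0.097, "dz": 0.15, "roll": 0},
  ],
)

```text
time: 15.42
tool_pos: [0.5616, -0.1155, 0.0526]
tcp_rot: [2.881, 1.247, 0.005]
wrist_force: [0.4, -1.4, 0.5]
width: 0.258
grip_force: 24.8
```

```bash
python3 - <<'E'
from h import *
x,y=b2w(-.017,-.017)
go((x,y,.05,47),(x,y,.006,47))
E
```

```text
t 15.43 pos [ 0.5616 -0.1155  0.0526] th 46.8 q6 0.51 w 0.258 F [ 0.4 -1.4  0.5] T [ 0.02 -0.02 -0.04] tilt -1.000
(np.float64(0.5592522391448194), np.float64(-0.1152832719587058), 0.05, 47) -> [-0.0015 -0.0019  0.0026] roll -0.2
(np.float64(0.5592522391448194), np.float64(-0.1152832719587058), 0.006, 47) -> [-0.0016 -0.002   0.0466] roll -0.2
```

Request:
step_arm(
  commands=[
    {"fingers": 1, "dx": 0, "dy": 0, "dz": 0.03, "roll": 0},
    {"fingers": 1, "dx": 0, "dy": 0, "dz": 0.044, "roll": 0},
    {"fingers": 1, "dx": 0, "dy": 0, "dz": 0.044, "roll": 0},
    {"fingers": 1, "dx": 0, "dy": 0, "dz": 0.044, "roll": 0},
  ],
)

```text
time: 15.92
tool_pos: [0.5606, -0.1156, 0.0075]
tcp_rot: [2.882, 1.246, 0.002]
wrist_force: [0.3, -0.7, -0.1]
width: 0.263
grip_force: 24.8
```

```bash
python3 - <<'E'
from h import *
x,y=b2w(-.017,-.017)
go((x,y,.004,47))
E
```

```text
t 15.93 pos [ 0.5606 -0.1156  0.0075] th 46.8 q6 0.51 w 0.263 F [ 0.3 -0.7 -0.1] T [-0.05 -0.05  0.02] tilt -1.000
(np.float64(0.5592522391448194), np.float64(-0.1152832719587058), 0.004, 47) -> [-0.0007 -0.0013  0.0035] roll -0.2
```

Request:
step_arm(
  commands=[
    {"fingers": 1, "dx": 0, "dy": -0.001, "dz": 0.003, "roll": 0},
    {"fingers": 1, "dx": 0, "dy": -0.001, "dz": 0.003, "roll": 0},
    {"fingers": 1, "dx": 0, "dy": -0.001, "dz": 0.003, "roll": 0},
    {"fingers": 0.25, "dx": 0, "dy": -0.001, "dz": 0.003, "roll": 0},
    {"fingers": 0.25, "dx": 0, "dy": -0.001, "dz": 0.003, "roll": 0},
    {"fingers": 0.25, "dx": 0, "dy": -0.001, "dz": -0.04, "roll": 0},
    {"fingers": 0.25, "dx": 0, "dy": -0.001, "dz": -0.1, "roll": 0},
    {"fingers": 0.25, "dx": 0, "dy": -0.001, "dz": -0.16, "roll": 0},
  ],
)

```text
time: 16.92
tool_pos: [0.5584, -0.1146, 0.1676]
tcp_rot: [-2.883, -1.247, 0.001]
wrist_force: [0.6, -0.3, -0.4]
width: 0.376
grip_force: 0.0
```

```bash
python3 - <<'E'
from h import *
for n,im in bons((.45,-.25),(.68,0),(.048,.075)): pass
for n,im in bons(): pass
go((.4930,.300,.20,-3.65),(.4930,.300,.16,-3.65))
E
```

```text
side 53 [275. 181.] [ 0.5681 -0.1959] [0.024 0.013] z 0.061
side 111 [272. 205.] [ 0.5612 -0.0965] [0.057 0.022] z 0.058
side 175 [172. 326.] [0.7113 0.299 ] [0.074 0.03 ] z 0.029
side 86 [252. 321.] [0.5378 0.2551] [0.022 0.02 ] z 0.028
side 95 [268. 343.] [0.4934 0.3001] [0.022 0.021] z 0.027
top 34 [194. 153.] [0.6994 0.2659] [0.017 0.061] z 0.028
top 51 [196. 209.] [0.5377 0.2534] [0.019 0.02 ] z 0.027
top 53 [180. 225.] [0.4924 0.3001] [0.021 0.021] z 0.027
t 17.12 pos [ 0.5603 -0.1151  0.1686] th 46.8 q6 0.51 w 0.380 F [-1.3  0.2 -0.7] T [-0.    0.04  0.05] tilt -1.000
(0.493, 0.3, 0.2, -3.65) -> [ 0.2564 -0.3332 -0.0322] roll 50.4
(0.493, 0.3, 0.16, -3.65) -> [ 0.2563 -0.3334  0.0078] roll 50.4
```

Request:
step_arm(
  commands=[
    {"fingers": 0.25, "dx": 0, "dy": 0, "dz": -0.033, "roll": 8},
    {"fingers": 0, "dx": 0.035, "dy": -0.046, "dz": -0.033, "roll": 16},
    {"fingers": 0, "dx": 0.07, "dy": -0.091, "dz": -0.033, "roll": 24},
    {"fingers": 0, "dx": 0.106, "dy": -0.137, "dz": -0.033, "roll": 32},
    {"fingers": 0, "dx": 0.141, "dy": -0.183, "dz": -0.033, "roll": 40},
    {"fingers": 0, "dx": 0.177, "dy": -0.229, "dz": -0.033, "roll": 50.4},
    {"fingers": 0, "dx": 0.213, "dy": -0.276, "dz": -0.033, "roll": 50.4},
    {"fingers": 0, "dx": 0.256, "dy": -0.333, "dz": -0.005, "roll": 50.4},
  ],
)

```text
time: 18.12
tool_pos: [0.4935, 0.289, 0.1759]
tcp_rot: [-3.14, 0.099, -0.001]
wrist_force: [0.3, 0.6, -0.2]
width: 0.503
grip_force: 0.0
```

```bash
python3 - <<'E'
from h import *
go((.4930,.300,-.027,-3.65))
E
```

```text
t 18.12 pos [0.4935 0.289  0.1759] th -3.6 q6 2.12 w 0.503 F [ 0.3  0.6 -0.2] T [-0.01 -0.   -0.03] tilt -1.000
(0.493, 0.3, -0.027, -3.65) -> [-0.0014 -0.0108  0.2029] roll 0.0
```

Request:
step_arm(
  commands=[
    {"fingers": 0, "dx": -0.001, "dy": -0.01, "dz": 0.06, "roll": 0},
    {"fingers": 0, "dx": -0.001, "dy": -0.01, "dz": 0.12, "roll": 0},
    {"fingers": 0, "dx": -0.001, "dy": -0.01, "dz": 0.145, "roll": 0},
    {"fingers": 0, "dx": -0.001, "dy": -0.01, "dz": 0.145, "roll": 0},
    {"fingers": 0, "dx": -0.001, "dy": -0.01, "dz": 0.145, "roll": 0},
  ],
)

```text
time: 18.75
tool_pos: [0.4936, 0.297, 0.0316]
tcp_rot: [3.14, -0.1, -0.0]
wrist_force: [-0.1, 0.3, 1.5]
width: 0.502
grip_force: 0.0
```

```bash
python3 - <<'E'
from h import *
go((.4930,.300,-.027,-3.65))
E
```

```text
t 18.75 pos [0.4936 0.297  0.0316] th -3.6 q6 2.13 w 0.502 F [-0.1  0.3  1.5] T [0.02 0.   0.01] tilt -1.000
(0.493, 0.3, -0.027, -3.65) -> [-0.0008 -0.003   0.0586] roll 0.0
```

Request:
step_arm(
  commands=[
    {"fingers": 0, "dx": -0.001, "dy": -0.003, "dz": 0.035, "roll": 0},
    {"fingers": 0, "dx": -0.001, "dy": -0.003, "dz": 0.059, "roll": 0},
    {"fingers": 0, "dx": -0.001, "dy": -0.003, "dz": 0.059, "roll": 0},
    {"fingers": 0.2, "dx": -0.001, "dy": -0.003, "dz": 0.059, "roll": 0},
    {"fingers": 1, "dx": -0.001, "dy": -0.003, "dz": 0.059, "roll": 0},
    {"fingers": 1, "dx": -0.001, "dy": -0.003, "dz": 0.059, "roll": 0},
    {"fingers": 1, "dx": -0.001, "dy": -0.003, "dz": 0.059, "roll": 0},
  ],
)

```text
time: 19.62
tool_pos: [0.4945, 0.3009, -0.0253]
tcp_rot: [-3.138, 0.099, -0.005]
wrist_force: [-0.9, -0.4, 7.5]
width: 0.259
grip_force: 24.7
```

```bash
python3 - <<'E'
from h import *
x,y=b2w(.015,-.032)
go((x,y,.2,-3.65),(x,y,.05,-3.65))
E
```

```text
t 19.62 pos [ 0.4945  0.3009 -0.0253] th -3.6 q6 2.14 w 0.259 F [-0.9 -0.4  7.5] T [-0.13  0.1   0.03] tilt -1.000
(np.float64(0.5902324072800325), np.float64(-0.1322900112791614), 0.2, -3.65) -> [ 0.1237  0.4258 -0.2257] roll 0.0
(np.float64(0.5902324072800325), np.float64(-0.1322900112791614), 0.05, -3.65) -> [ 0.1232  0.4261 -0.0757] roll 0.0
```

Request:
step_arm(
  commands=[
    {"fingers": 1, "dx": 0, "dy": 0, "dz": -0.06, "roll": 0},
    {"fingers": 1, "dx": 0, "dy": 0, "dz": -0.12, "roll": 0},
    {"fingers": 1, "dx": 0, "dy": 0, "dz": -0.18, "roll": 0},
    {"fingers": 1, "dx": 0.012, "dy": 0.04, "dz": -0.227, "roll": 0},
    {"fingers": 1, "dx": 0.029, "dy": 0.1, "dz": -0.227, "roll": 0},
    {"fingers": 1, "dx": 0.046, "dy": 0.16, "dz": -0.227, "roll": 0},
    {"fingers": 1, "dx": 0.063, "dy": 0.22, "dz": -0.227, "roll": 0},
    {"fingers": 1, "dx": 0.081, "dy": 0.28, "dz": -0.227, "roll": 0},
  ],
)

```text
time: 20.62
tool_pos: [0.5559, 0.0137, 0.2003]
tcp_rot: [-3.14, 0.099, -0.003]
wrist_force: [1.7, -0.2, 0.2]
width: 0.256
grip_force: 24.7
```

Request:
step_arm(
  commands=[
    {"fingers": 1, "dx": 0.017, "dy": 0.06, "dz": 0, "roll": 0},
    {"fingers": 1, "dx": 0.034, "dy": 0.12, "dz": 0, "roll": 0},
    {"fingers": 1, "dx": 0.042, "dy": 0.146, "dz": 0.01, "roll": 0},
    {"fingers": 1, "dx": 0.042, "dy": 0.146, "dz": 0.07, "roll": 0},
    {"fingers": 1, "dx": 0.042, "dy": 0.146, "dz": 0.13, "roll": 0},
    {"fingers": 1, "dx": 0.042, "dy": 0.146, "dz": 0.155, "roll": 0},
    {"fingers": 1, "dx": 0.042, "dy": 0.146, "dz": 0.155, "roll": 0},
    {"fingers": 1, "dx": 0.042, "dy": 0.146, "dz": 0.155, "roll": 0},
  ],
)

```text
time: 21.62
tool_pos: [0.5898, -0.1331, 0.0463]
tcp_rot: [3.139, -0.099, 0.004]
wrist_force: [0.1, 0.2, 0.6]
width: 0.255
grip_force: 24.7
```

Request:
step_arm(
  commands=[
    {"fingers": 1, "dx": 0, "dy": 0, "dz": 0, "roll": 0},
    {"fingers": 1, "dx": 0, "dy": 0, "dz": 0, "roll": 0},
  ],
)

```text
time: 21.88
tool_pos: [0.5897, -0.1331, 0.0463]
tcp_rot: [3.139, -0.099, 0.005]
wrist_force: [-0.4, -0.4, -0.2]
width: 0.262
grip_force: 24.7
```

```bash
python3 - <<'E'
from h import *
x,y=b2w(.015,-.032)
go((x,y,.0055,-3.65))
E
```

```text
t 21.88 pos [ 0.5897 -0.1331  0.0463] th -3.6 q6 1.37 w 0.262 F [-0.4 -0.4 -0.2] T [0.03 0.01 0.06] tilt -1.000
(np.float64(0.5902324072800325), np.float64(-0.1322900112791614), 0.0055, -3.65) -> [ 0.0003 -0.0009  0.0408] roll 0.0
```

Request:
step_arm(
  commands=[
    {"fingers": 1, "dx": 0, "dy": -0.001, "dz": 0.02, "roll": 0},
    {"fingers": 1, "dx": 0, "dy": -0.001, "dz": 0.039, "roll": 0},
    {"fingers": 1, "dx": 0, "dy": -0.001, "dz": 0.04, "roll": 0},
    {"fingers": 1, "dx": 0, "dy": -0.001, "dz": 0.04, "roll": 0},
    {"fingers": 0.25, "dx": 0, "dy": -0.001, "dz": 0.04, "roll": 0},
    {"fingers": 0.25, "dx": 0, "dy": -0.001, "dz": 0.04, "roll": 0},
    {"fingers": 0.25, "dx": 0, "dy": -0.001, "dz": 0, "roll": 0},
    {"fingers": 0.25, "dx": 0, "dy": -0.001, "dz": -0.06, "roll": 0},
  ],
)

```text
time: 22.88
tool_pos: [0.5859, -0.1311, 0.1027]
tcp_rot: [-3.139, 0.1, 0.009]
wrist_force: [1.1, 0.1, 0.5]
width: 0.373
grip_force: 0.0
```

Request:
step_arm(
  commands=[
    {"fingers": 0.25, "dx": 0, "dy": 0, "dz": -0.06, "roll": 0},
    {"fingers": 0.25, "dx": 0, "dy": 0, "dz": -0.095, "roll": 0},
    {"fingers": 0.25, "dx": 0, "dy": 0, "dz": -0.095, "roll": 0},
  ],
)

```text
time: 23.25
tool_pos: [0.5912, -0.1325, 0.2043]
tcp_rot: [3.138, -0.099, 0.013]
wrist_force: [-0.5, -0.5, -0.7]
width: 0.375
grip_force: 0.0
```

```bash
python3 - <<'E'
from h import *
for n,im in bons((.45,-.25),(.68,0),(.048,.075)): pass
for n,im in bons(): pass
go((.538,.2545,.20,-3.65),(.538,.2545,.03,-3.65))
E
```

```text
side 46 [275. 181.] [ 0.5708 -0.2   ] [0.019 0.02 ] z 0.061
side 162 [270. 202.] [ 0.5676 -0.1086] [0.038 0.079] z 0.058
top 51 [332. 193.] [ 0.5847 -0.1298] [0.02 0.02] z 0.058
top 48 [326. 202.] [ 0.5597 -0.112 ] [0.017 0.02 ] z 0.057
side 174 [172. 326.] [0.7118 0.3005] [0.073 0.028] z 0.029
side 93 [262. 335.] [0.5115 0.2848] [0.02  0.022] z 0.027
top 44 [196. 151.] [0.7062 0.2587] [0.019 0.065] z 0.029
top 51 [185. 219.] [0.5088 0.2838] [0.02 0.02] z 0.027
t 23.45 pos [ 0.5869 -0.1314  0.197 ] th -3.6 q6 1.37 w 0.373 F [0.4 0.4 0.1] T [ 0.   -0.05  0.01] tilt -1.000
(0.538, 0.2545, 0.2, -3.65) -> [-0.0733 -0.382  -0.0024] roll 0.0
(0.538, 0.2545, 0.03, -3.65) -> [-0.0726 -0.3819  0.1676] roll 0.0
```

The last bonbon has been knocked to (0.510,0.2845), so I'll aim there. Three bonbons are in the box.

Request:
step_arm(
  commands=[
    {"fingers": 0, "dx": -0.014, "dy": -0.057, "dz": -0.005, "roll": 0},
    {"fingers": 0, "dx": -0.028, "dy": -0.115, "dz": -0.005, "roll": 0},
    {"fingers": 0, "dx": -0.043, "dy": -0.172, "dz": -0.005, "roll": 0},
    {"fingers": 0, "dx": -0.058, "dy": -0.23, "dz": -0.005, "roll": 0},
    {"fingers": 0, "dx": -0.072, "dy": -0.287, "dz": -0.005, "roll": 0},
    {"fingers": 0, "dx": -0.086, "dy": -0.345, "dz": -0.005, "roll": 0},
    {"fingers": 0, "dx": -0.1, "dy": -0.4, "dz": -0.005, "roll": 0},
    {"fingers": 0, "dx": -0.103, "dy": -0.41, "dz": 0.03, "roll": 0},
  ],
)

```text
time: 24.45
tool_pos: [0.5119, 0.2881, 0.1701]
tcp_rot: [-3.138, 0.093, -0.004]
wrist_force: [1.1, -0.7, 0.3]
width: 0.502
grip_force: 0.0
```

Request:
step_arm(
  commands=[
    {"fingers": 0, "dx": 0, "dy": 0, "dz": 0.06, "roll": 0},
    {"fingers": 0, "dx": 0, "dy": 0, "dz": 0.12, "roll": 0},
    {"fingers": 0, "dx": 0, "dy": 0, "dz": 0.135, "roll": 0},
    {"fingers": 0, "dx": 0, "dy": 0, "dz": 0.135, "roll": 0},
    {"fingers": 0, "dx": 0, "dy": 0, "dz": 0.135, "roll": 0},
  ],
)

```text
time: 25.08
tool_pos: [0.5138, 0.2849, 0.037]
tcp_rot: [-3.138, 0.1, -0.006]
wrist_force: [1.4, -0.6, 0.6]
width: 0.498
grip_force: 0.0
```

```bash
python3 - <<'E'
from h import *
go((.510,.2845,-.0265,-3.65))
for n,im in bons(): pass
E
```

```text
t 25.07 pos [0.5138 0.2849 0.037 ] th -3.6 q6 2.10 w 0.498 F [ 1.4 -0.6  0.6] T [-0.04 -0.03  0.06] tilt -1.000
(0.51, 0.2845, -0.0265, -3.65) -> [-0.004   0.0007  0.0635] roll 0.0
side 180 [172. 326.] [0.7116 0.299 ] [0.074 0.029] z 0.029
side 66 [263. 336.] [0.5083 0.2862] [0.022 0.017] z 0.027
top 46 [195. 152.] [0.7052 0.2622] [0.021 0.069] z 0.031
```

Request:
step_arm(
  commands=[
    {"fingers": 0, "dx": -0.004, "dy": 0.0, "dz": 0.035, "roll": 0},
    {"fingers": 0, "dx": -0.004, "dy": 0.0, "dz": 0.063, "roll": 0},
    {"fingers": 0, "dx": -0.004, "dy": 0.0, "dz": 0.063, "roll": 0},
    {"fingers": 0.2, "dx": -0.004, "dy": 0.0, "dz": 0.063, "roll": 0},
    {"fingers": 1, "dx": -0.004, "dy": 0.0, "dz": 0.063, "roll": 0},
    {"fingers": 1, "dx": -0.004, "dy": 0.0, "dz": 0.063, "roll": 0},
    {"fingers": 1, "dx": -0.004, "dy": 0.0, "dz": 0.063, "roll": 0},
  ],
)

```text
time: 26.05
tool_pos: [0.5097, 0.2852, -0.0262]
tcp_rot: [-3.138, 0.099, -0.006]
wrist_force: [-0.5, -1.2, 6.7]
width: 0.257
grip_force: 24.7
```

```bash
python3 - <<'E'
from h import *
x,y=b2w(.015,.032)
go((x,y,.2,-3.65),(x,y,.045,-3.65))
E
```

```text
t 26.05 pos [ 0.5097  0.2852 -0.0262] th -3.6 q6 2.10 w 0.257 F [-0.5 -1.2  6.7] T [-0.12  0.05 -0.02] tilt -1.000
(np.float64(0.5943067393204556), np.float64(-0.06841983186478698), 0.2, -3.65) -> [ 0.1077  0.347  -0.2265] roll 0.0
(np.float64(0.5943067393204556), np.float64(-0.06841983186478698), 0.045, -3.65) -> [ 0.1071  0.3474 -0.0715] roll 0.0
```

Request:
step_arm(
  commands=[
    {"fingers": 1, "dx": 0, "dy": 0, "dz": -0.06, "roll": 0},
    {"fingers": 1, "dx": 0, "dy": 0, "dz": -0.12, "roll": 0},
    {"fingers": 1, "dx": 0, "dy": 0, "dz": -0.18, "roll": 0},
    {"fingers": 1, "dx": 0.012, "dy": 0.04, "dz": -0.227, "roll": 0},
    {"fingers": 1, "dx": 0.031, "dy": 0.1, "dz": -0.227, "roll": 0},
    {"fingers": 1, "dx": 0.05, "dy": 0.16, "dz": -0.227, "roll": 0},
    {"fingers": 1, "dx": 0.068, "dy": 0.22, "dz": -0.227, "roll": 0},
    {"fingers": 1, "dx": 0.087, "dy": 0.28, "dz": -0.227, "roll": 0},
  ],
)

```text
time: 27.05
tool_pos: [0.5766, -0.0011, 0.1994]
tcp_rot: [-3.14, 0.099, -0.003]
wrist_force: [1.2, -0.2, -0.4]
width: 0.257
grip_force: 24.7
```

Request:
step_arm(
  commands=[
    {"fingers": 1, "dx": 0.02, "dy": 0.06, "dz": 0, "roll": 0},
    {"fingers": 1, "dx": 0.021, "dy": 0.067, "dz": 0, "roll": 0},
    {"fingers": 1, "dx": 0.021, "dy": 0.067, "dz": 0.04, "roll": 0},
    {"fingers": 1, "dx": 0.021, "dy": 0.067, "dz": 0.1, "roll": 0},
    {"fingers": 1, "dx": 0.021, "dy": 0.067, "dz": 0.155, "roll": 0},
    {"fingers": 1, "dx": 0.021, "dy": 0.067, "dz": 0.155, "roll": 0},
    {"fingers": 1, "dx": 0.021, "dy": 0.067, "dz": 0.155, "roll": 0},
    {"fingers": 1, "dx": 0.021, "dy": 0.067, "dz": 0.155, "roll": 0},
  ],
)

```text
time: 28.05
tool_pos: [0.596, -0.0675, 0.0472]
tcp_rot: [3.139, -0.099, 0.01]
wrist_force: [-0.0, 0.0, 0.9]
width: 0.259
grip_force: 24.7
```

```bash
python3 - <<'E'
from h import *
x,y=b2w(.015,.032)
go((x,y,.0050,-3.65))
E
```

```text
t 28.05 pos [ 0.596  -0.0675  0.0472] th -3.6 q6 1.48 w 0.259 F [-0.   0.   0.9] T [-0.01 -0.02  0.01] tilt -1.000
(np.float64(0.5943067393204556), np.float64(-0.06841983186478698), 0.005, -3.65) -> [-0.0019  0.001   0.0421] roll 0.0
```

Request:
step_arm(
  commands=[
    {"fingers": 1, "dx": -0.001, "dy": 0.001, "dz": 0.02, "roll": 0},
    {"fingers": 1, "dx": -0.001, "dy": 0.001, "dz": 0.04, "roll": 0},
    {"fingers": 1, "dx": -0.001, "dy": 0.001, "dz": 0.041, "roll": 0},
    {"fingers": 1, "dx": -0.001, "dy": 0.001, "dz": 0.041, "roll": 0},
    {"fingers": 0.25, "dx": -0.001, "dy": 0.001, "dz": 0.041, "roll": 0},
    {"fingers": 0.25, "dx": -0.001, "dy": 0.001, "dz": 0.041, "roll": 0},
    {"fingers": 0.25, "dx": -0.001, "dy": 0.001, "dz": 0, "roll": 0},
    {"fingers": 0.25, "dx": -0.001, "dy": 0.001, "dz": -0.06, "roll": 0},
  ],
)

```text
time: 29.05
tool_pos: [0.589, -0.0677, 0.1014]
tcp_rot: [-3.139, 0.1, 0.011]
wrist_force: [0.9, -0.2, 0.2]
width: 0.374
grip_force: 0.0
```

```bash
python3 - <<'E'
from h import *
go((.489,-.3300,.10,28),(.489,-.33,.02,28))
E
```

```text
t 29.05 pos [ 0.589  -0.0677  0.1014] th -3.6 q6 1.48 w 0.374 F [ 0.9 -0.2  0.2] T [-0.05  0.06  0.01] tilt -1.000
(0.489, -0.33, 0.1, 28) -> [-0.0832  0.2681  0.0017] roll -31.6
(0.489, -0.33, 0.02, 28) -> [-0.0826  0.2681  0.0817] roll -31.6
```

Request:
step_arm(
  commands=[
    {"fingers": 0.25, "dx": 0, "dy": 0.03, "dz": -0.03, "roll": -10},
    {"fingers": 0.2, "dx": -0.02, "dy": 0.07, "dz": -0.03, "roll": -20},
    {"fingers": 0.2, "dx": -0.035, "dy": 0.12, "dz": -0.03, "roll": -30},
    {"fingers": 0.2, "dx": -0.05, "dy": 0.17, "dz": -0.03, "roll": -40},
    {"fingers": 0.2, "dx": -0.065, "dy": 0.22, "dz": -0.03, "roll": -50},
    {"fingers": 0.2, "dx": -0.083, "dy": 0.268, "dz": -0.02, "roll": -60},
    {"fingers": 0.2, "dx": -0.083, "dy": 0.268, "dz": 0, "roll": -70},
    {"fingers": 0.2, "dx": -0.083, "dy": 0.268, "dz": 0, "roll": -80},
  ],
)

```text
time: 30.05
tool_pos: [0.4898, -0.33, 0.1008]
tcp_rot: [-2.462, -1.944, 0.002]
wrist_force: [-0.3, -0.1, -0.1]
width: 0.398
grip_force: 0.0
```

Request:
step_arm(
  commands=[
    {"fingers": 0.2, "dx": 0, "dy": 0, "dz": 0, "roll": -10},
    {"fingers": 0.2, "dx": 0, "dy": 0, "dz": 0, "roll": -20},
    {"fingers": 0.2, "dx": 0, "dy": 0, "dz": 0, "roll": -30},
    {"fingers": 0.2, "dx": 0, "dy": 0, "dz": 0, "roll": -40},
    {"fingers": 0.2, "dx": 0, "dy": 0, "dz": 0, "roll": -41.6},
    {"fingers": 0.2, "dx": 0, "dy": 0, "dz": 0, "roll": -41.6},
  ],
)

```text
time: 30.8
tool_pos: [0.4919, -0.3303, 0.1032]
tcp_rot: [-1.622, -2.69, -0.0]
wrist_force: [-0.4, 0.1, 0.6]
width: 0.401
grip_force: 0.0
```

```bash
python3 - <<'E'
from h import *
go((.489,-.330,.10,118),(.489,-.33,.008,118))
for n in("top","side"):
    im,d,K,T,_=cam(n); w=cloud(d,K,T); z=w[...,2]; hsv=cv2.cvtColor(im,cv2.COLOR_BGR2HSV)
    c=im[150:250,280:400] if n=="top" else im[150:240,215:330]
    cv2.imwrite(f"pics/box_{n}.png",cv2.resize(c,(480,400),interpolation=2))
    m=(np.abs(z-.058)<.006)&(hsv[...,1]>90)&(np.hypot(w[...,0]-.577,w[...,1]+.1)<.065)
    Q=w[m][:,:2].astype(np.float32)
    if len(Q)>30:
        _,lab,ctr=cv2.kmeans(Q,4,None,(3,50,1e-5),5,cv2.KMEANS_PP_CENTERS); print(n,len(Q),ctr.round(4).tolist())
for n,im in bons(): pass
a=cv2.imread("pics/box_top.png"); b=cv2.imread("pics/box_side.png"); cv2.imwrite("pics/boxes.png",cv2.resize(np.hstack([a,b]),(800,333)))
E
```

```text
t 30.80 pos [ 0.4919 -0.3303  0.1032] th 117.8 q6 -1.12 w 0.401 F [-0.4  0.1  0.6] T [0.02 0.   0.03] tilt -1.000
(0.489, -0.33, 0.1, 118) -> [ 0.0016 -0.0025  0.0032] roll -0.2
(0.489, -0.33, 0.008, 118) -> [ 0.0015 -0.0024  0.0952] roll -0.2
top 176 [[0.5619999766349792, -0.07919999957084656], [0.5857999920845032, -0.12839999794960022], [0.5925999879837036, -0.06520000100135803], [0.5593000054359436, -0.10930000245571136]]
side 151 [[0.559499979019165, -0.10729999840259552], [0.5622000098228455, -0.07699999958276749], [0.5863999724388123, -0.1256999969482422], [0.5925999879837036, -0.06679999828338623]]
side 186 [172. 326.] [0.7113 0.2996] [0.074 0.029] z 0.029
top 46 [195. 152.] [0.7053 0.262 ] [0.023 0.069] z 0.03
```

View pics/boxes.png

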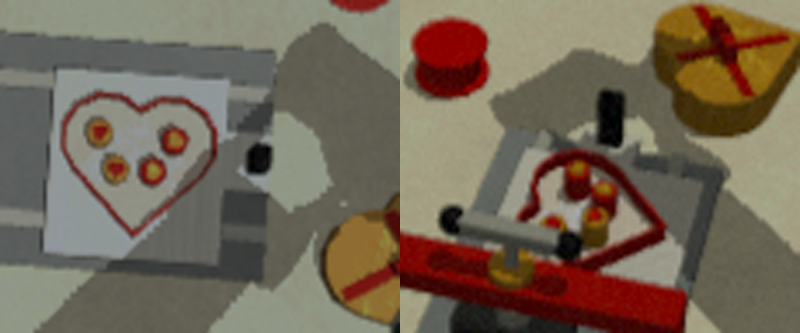

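All four bonbons stand upright inside the heart, at (98,131), (173,139), (115,168) and (151,171) in the left crop. Next I'll grasp the lid bar.

Request:
step_arm(
  commands=[
    {"fingers": 0.2, "dx": 0.0015, "dy": -0.0025, "dz": 0.05, "roll": 0},
    {"fingers": 0.2, "dx": 0.0015, "dy": -0.0025, "dz": 0.08, "roll": 0},
    {"fingers": 0.2, "dx": 0.0015, "dy": -0.0025, "dz": 0.095, "roll": 0},
    {"fingers": 0.2, "dx": 0.0015, "dy": -0.0025, "dz": 0.095, "roll": 0},
    {"fingers": 0.2, "dx": 0.0015, "dy": -0.0025, "dz": 0.095, "roll": 0},
  ],
  squeeze=50,
)

```text
time: 31.62
tool_pos: [0.4905, -0.3312, 0.0099]
tcp_rot: [1.618, 2.69, -0.0]
wrist_force: [1.0, 0.5, 0.6]
width: 0.404
grip_force: 0.0
```

```bash
python3 - <<'E'
from h import *
go((.489,-.33,.008,118))
c,s=np.cos(YAW),np.sin(YAW)
for n in("top","side"):
    im,d,K,T,_=cam(n); w=cloud(d,K,T); hsv=cv2.cvtColor(im,cv2.COLOR_BGR2HSV)
    red=((hsv[...,0]<8)|(hsv[...,0]>172))&(hsv[...,1]>110)
    m=red&(np.abs(w[...,0]-.565)<.085)&(w[...,1]<-.025)&(w[...,1]>-.178)&(w[...,2]>.03)&(w[...,2]<.052)
    k,l,st,_=cv2.connectedComponentsWithStats(m.astype(np.uint8),connectivity=8); i=1+st[1:,4].argmax()
    v,u=np.nonzero(l==i); P=np.array([ray(a,b,.047,K,T)[:2] for a,b in zip(u,v)])-BOX
    X=P[:,0]*c+P[:,1]*s; Y=-P[:,0]*s+P[:,1]*c
    print(n,len(P),"X",X.min().round(4),X.max().round(4),"Y",Y.min().round(4),Y.max().round(4),"Ymid",((Y.min()+Y.max())/2).round(4))
    g=(w[...,2]>.07)&(w[...,2]<.09)&(np.hypot(w[...,0]-.571,w[...,1]+.2)<.03); Q=w[g][:,:2]; print("grip",cv2.minAreaRect(Q.astype(np.float32)))
E
```

```text
t 31.62 pos [ 0.4905 -0.3312  0.0099] th 118.0 q6 -1.12 w 0.404 F [1.  0.5 0.6] T [-0.02  0.03 -0.01] tilt -1.000
(0.489, -0.33, 0.008, 118) -> [ 0.0017 -0.0007  0.0019] roll -0.0
top 45 X -0.0691 0.0225 Y -0.0084 0.0643 Ymid 0.0279
grip ((0.5709972977638245, -0.19758176803588867), (0.016149703413248062, 0.022302700206637383), 75.4676742553711)
side 299 X -0.0716 0.0478 Y -0.0659 0.062 Ymid -0.002
grip ((0.5719864964485168, -0.19781708717346191), (0.016235604882240295, 0.020893845707178116), 78.39911651611328)
```

Request:
step_arm(
  commands=[
    {"fingers": 0.2, "dx": 0.0015, "dy": -0.0007, "dz": 0.001, "roll": 0},
    {"fingers": 1, "dx": 0.0015, "dy": -0.0007, "dz": 0.001, "roll": 0},
    {"fingers": 1, "dx": 0.0015, "dy": -0.0007, "dz": 0.001, "roll": 0},
    {"fingers": 1, "dx": 0.0015, "dy": -0.0007, "dz": 0.001, "roll": 0},
    {"fingers": 1, "dx": 0.0015, "dy": -0.0007, "dz": 0.001, "roll": 0},
  ],
  squeeze=50,
)

```text
time: 32.35
tool_pos: [0.4882, -0.3296, 0.008]
tcp_rot: [1.618, 2.692, -0.0]
wrist_force: [-1.4, 0.4, 4.7]
width: 0.152
grip_force: 50.4
```

```bash
python3 - <<'E'
from h import *
go((.489,-.33,.13,118))
E
```

```text
t 32.35 pos [ 0.4882 -0.3296  0.008 ] th 118.0 q6 -1.12 w 0.152 F [-1.4  0.4  4.7] T [0.09 0.21 0.06] tilt -1.000
(0.489, -0.33, 0.13, 118) -> [-0.0008  0.0005 -0.122 ] roll -0.0
```

Request:
step_arm(
  commands=[
    {"fingers": 1, "dx": 0, "dy": 0, "dz": -0.02, "roll": 0},
    {"fingers": 1, "dx": 0, "dy": 0, "dz": -0.05, "roll": 0},
    {"fingers": 1, "dx": 0, "dy": 0, "dz": -0.08, "roll": 0},
    {"fingers": 1, "dx": 0, "dy": 0, "dz": -0.115, "roll": 0},
    {"fingers": 1, "dx": 0, "dy": 0, "dz": -0.115, "roll": 0},
  ],
)

```text
time: 32.98
tool_pos: [0.4903, -0.331, 0.1266]
tcp_rot: [1.615, 2.686, -0.001]
wrist_force: [-0.3, 0.7, -2.3]
width: 0.15
grip_force: 49.4
```

```bash
python3 - <<'E'
from h import *
go((*BOX,.123,86.35))
E
```

```text
t 32.98 pos [ 0.4903 -0.331   0.1266] th 118.0 q6 -1.12 w 0.150 F [-0.3  0.7 -2.3] T [-0.02 -0.01 -0.  ] tilt -1.000
(np.float64(0.5773), np.float64(-0.0994), 0.123, 86.35) -> [0.1638 0.1854 0.0031] roll 31.6
```

Request:
step_arm(
  commands=[
    {"fingers": 1, "dx": 0.02, "dy": 0.023, "dz": 0, "roll": 5},
    {"fingers": 1, "dx": 0.05, "dy": 0.056, "dz": 0, "roll": 12},
    {"fingers": 1, "dx": 0.08, "dy": 0.09, "dz": 0, "roll": 18},
    {"fingers": 1, "dx": 0.11, "dy": 0.124, "dz": 0, "roll": 24},
    {"fingers": 1, "dx": 0.14, "dy": 0.158, "dz": 0, "roll": 30},
    {"fingers": 1, "dx": 0.164, "dy": 0.186, "dz": 0, "roll": 31.6},
    {"fingers": 1, "dx": 0.164, "dy": 0.186, "dz": 0, "roll": 31.6},
    {"fingers": 1, "dx": 0.164, "dy": 0.186, "dz": 0, "roll": 31.6},
  ],
)

```text
time: 33.98
tool_pos: [0.5741, -0.0972, 0.1211]
tcp_rot: [-2.288, -2.15, 0.003]
wrist_force: [-0.4, -0.1, -1.4]
width: 0.149
grip_force: 49.3
```

```bash
python3 - <<'E'
from h import *
go((*BOX,.078,86.35))
c,s=np.cos(YAW),np.sin(YAW)
p=read_state()["tool_pos"]
for n in("top","side"):
    im,d,K,T,_=cam(n); w=cloud(d,K,T); hsv=cv2.cvtColor(im,cv2.COLOR_BGR2HSV)
    m=(np.hypot(w[...,0]-.577,w[...,1]+.1)<.11)&(w[...,2]>.125)&(w[...,2]<.165)&(hsv[...,0]>10)&(hsv[...,0]<30)&(hsv[...,1]>120)
    P=w[m][:,:2]-BOX; X=P[:,0]*c+P[:,1]*s; Y=-P[:,0]*s+P[:,1]*c
    print(n,len(P),"z",np.median(w[m][:,2]).round(4),"X",X.min().round(4),X.max().round(4),"Y",Y.min().round(4),Y.max().round(4),"Ymid",((Y.min()+Y.max())/2).round(4))
    # tip
    i=X.argsort()[:4]; print("tip",X[i].mean().round(4),Y[i].mean().round(4))
    cv2.imwrite(f"pics/lid_{n}.png",cv2.resize(im[140:260,260:400] if n=="top" else im[120:240,200:340],(400,343),interpolation=2))
# lid tip distance at rest
f=np.load("top0.npz"); w=f["w"]; m=(w[...,2]>.03)&(w[...,2]<.045)&(np.hypot(w[...,0]-.489,w[...,1]+.33)<.1); P=w[m][:,:2]-[.489,-.33]; a=np.radians(28)
X=P@[np.cos(a),np.sin(a)]; Y=P@[-np.sin(a),np.cos(a)]; print("rest",X.min(),X.max(),Y.min(),Y.max())
E
python3 -c "
import cv2,numpy as np
cv2.imwrite('pics/lids.png',np.hstack([cv2.imread('pics/lid_top.png'),cv2.imread('pics/lid_side.png')]))"
```

```text
t 33.98 pos [ 0.5741 -0.0972  0.1211] th 86.4 q6 -0.15 w 0.149 F [-0.4 -0.1 -1.4] T [ 0.03 -0.02  0.03] tilt -1.000
(np.float64(0.5773), np.float64(-0.0994), 0.078, 86.35) -> [-0.002   0.0034  0.0431] roll 0.1
top 482 z 0.1501 X -0.083 0.0256 Y -0.0649 0.0711 Ymid 0.0031
tip -0.0816 0.0019
side 1131 z 0.1507 X -0.0834 0.0518 Y -0.0686 0.0732 Ymid 0.0023
tip -0.083 -0.0014
rest -0.08005597965011443 0.05519624091910611 -0.07446966574969978 0.07176649451992545
```

View pics/lids.png

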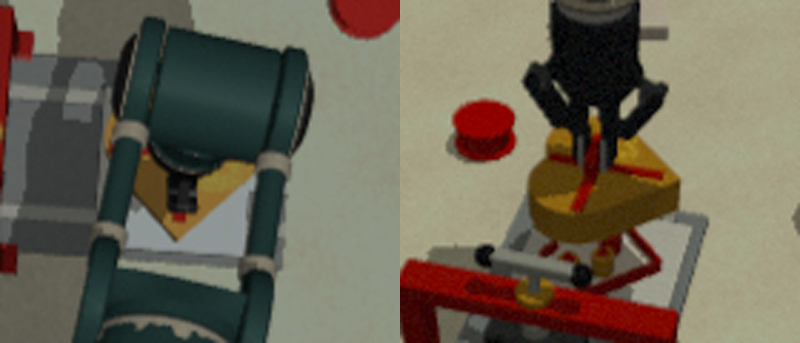

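The lid is held level and clear, and the camera extents agree with the pose. I'll correct by about 3 mm and start lowering.

Request:
step_arm(
  commands=[
    {"fingers": 1, "dx": -0.003, "dy": 0.003, "dz": 0.02, "roll": 0},
    {"fingers": 1, "dx": -0.003, "dy": 0.003, "dz": 0.04, "roll": 0},
    {"fingers": 1, "dx": -0.003, "dy": 0.003, "dz": 0.042, "roll": 0},
    {"fingers": 1, "dx": -0.003, "dy": 0.003, "dz": 0.042, "roll": 0},
    {"fingers": 1, "dx": -0.003, "dy": 0.003, "dz": 0.042, "roll": 0},
  ],
)

```text
time: 34.7
tool_pos: [0.5787, -0.1005, 0.0811]
tcp_rot: [2.29, 2.149, 0.001]
wrist_force: [-0.1, 0.2, -1.9]
width: 0.154
grip_force: 49.2
```

```bash
cat > lidm.py <<'E'
from h import *
import sys
zr=float(sys.argv[1])
go((*b2w(0,-.001),.038,86.35))
c,s=np.cos(YAW),np.sin(YAW)
for n in("top","side"):
    im,d,K,T,_=cam(n); w=cloud(d,K,T); hsv=cv2.cvtColor(im,cv2.COLOR_BGR2HSV)
    m=(np.hypot(w[...,0]-.577,w[...,1]+.1)<.11)&(w[...,2]>zr-.02)&(w[...,2]<zr+.015)&(hsv[...,0]>10)&(hsv[...,0]<30)&(hsv[...,1]>120)
    P=w[m][:,:2]-BOX; X=P[:,0]*c+P[:,1]*s; Y=-P[:,0]*s+P[:,1]*c
    print(n,len(P),"z",np.median(w[m][:,2]).round(4),"X",X.min().round(4),X.max().round(4),"Y",Y.min().round(4),Y.max().round(4),"Ymid",((Y.min()+Y.max())/2).round(4))
    g=(w[...,2]>.07)&(w[...,2]<.09)&(np.hypot(w[...,0]-.571,w[...,1]+.2)<.03); print("grip",cv2.minAreaRect(w[g][:,:2].astype(np.float32))[0] if g.sum()>5 else g.sum())
E
python3 lidm.py .108
```

```text
t 34.70 pos [ 0.5787 -0.1005  0.0811] th 86.4 q6 -0.15 w 0.154 F [-0.1  0.2 -1.9] T [ 0.01 -0.   -0.02] tilt -1.000
(np.float64(0.5772363385618684), np.float64(-0.1003979715533496), 0.038, 86.35) -> [ 0.0001 -0.0015  0.0431] roll 0.0
top 435 z 0.1102 X -0.0778 0.0311 Y -0.0684 0.068 Ymid -0.0002
grip 2
side 1035 z 0.1108 X -0.0788 0.0559 Y -0.0767 0.0713 Ymid -0.0027
grip 0
```

Request:
step_arm(
  commands=[
    {"fingers": 1, "dx": 0, "dy": -0.001, "dz": 0.008, "roll": 0},
    {"fingers": 1, "dx": 0, "dy": -0.001, "dz": 0.016, "roll": 0},
    {"fingers": 1, "dx": 0, "dy": -0.001, "dz": 0.022, "roll": 0},
    {"fingers": 1, "dx": 0, "dy": -0.001, "dz": 0.028, "roll": 0},
    {"fingers": 1, "dx": 0, "dy": -0.001, "dz": 0.028, "roll": 0},
  ],
)

```text
time: 35.42
tool_pos: [0.5771, -0.1004, 0.0528]
tcp_rot: [-2.29, -2.15, -0.0]
wrist_force: [-2.4, 0.2, 1.8]
width: 0.149
grip_force: 50.1
```

Request:
step_arm(
  commands=[
    {"fingers": 1, "dx": 0, "dy": 0, "dz": 0.005, "roll": 0},
    {"fingers": 1, "dx": 0, "dy": 0, "dz": 0.01, "roll": 0},
    {"fingers": 1, "dx": 0, "dy": 0, "dz": 0.01, "roll": 0},
  ],
)

```text
time: 35.8
tool_pos: [0.5771, -0.0999, 0.0416]
tcp_rot: [-2.291, -2.149, -0.001]
wrist_force: [1.7, 2.2, -3.2]
width: 0.148
grip_force: 49.3
```

Request:
step_arm(
  commands=[
    {"fingers": 1, "dx": 0, "dy": 0, "dz": 0.003, "roll": 0},
    {"fingers": 1, "dx": 0, "dy": 0, "dz": 0.004, "roll": 0},
    {"fingers": 1, "dx": 0, "dy": 0, "dz": 0.004, "roll": 0},
  ],
)

```text
time: 36.17
tool_pos: [0.5774, -0.1007, 0.0394]
tcp_rot: [2.29, 2.15, -0.0]
wrist_force: [-1.6, 2.2, 4.3]
width: 0.154
grip_force: 50.4
```

```bash
python3 lidm.py .068
```

```text
t 36.17 pos [ 0.5774 -0.1007  0.0394] th 86.4 q6 -0.15 w 0.154 F [-1.6  2.2  4.3] T [-0.15  0.26 -0.07] tilt -1.000
(np.float64(0.5772363385618684), np.float64(-0.1003979715533496), 0.038, 86.35) -> [ 0.0003 -0.0002  0.0014] roll 0.0
top 408 z 0.0682 X -0.0786 0.028 Y -0.0674 0.0675 Ymid 0.0001
grip (0.5693686008453369, -0.20373447239398956)
side 792 z 0.0692 X -0.0787 0.0552 Y -0.0728 0.0709 Ymid -0.0009
grip 5
```

The lid is seated, with the roof at 0.0685 m against an expected 0.068. I'll release it and lift.

Request:
step_arm(
  commands=[
    {"fingers": 0.3, "dx": 0, "dy": 0, "dz": -0.001, "roll": 0},
    {"fingers": 0.2, "dx": 0, "dy": 0, "dz": -0.001, "roll": 0},
    {"fingers": 0.2, "dx": 0, "dy": 0, "dz": -0.03, "roll": 0},
    {"fingers": 0.2, "dx": 0, "dy": 0, "dz": -0.09, "roll": 0},
    {"fingers": 0.2, "dx": -0.06, "dy": 0, "dz": -0.1, "roll": 0},
    {"fingers": 0.2, "dx": -0.12, "dy": 0, "dz": -0.1, "roll": 0},
    {"fingers": 0.2, "dx": -0.17, "dy": 0, "dz": -0.1, "roll": 0},
  ],
)

```text
time: 37.15
tool_pos: [0.5661, -0.2721, 0.1387]
tcp_rot: [2.29, 2.149, 0.0]
wrist_force: [0.7, 0.1, 0.1]
width: 0.395
grip_force: 0.0
```

```bash
cat >> lidm.py <<'E'
    Z=w[m]; A=np.c_[X,Y,np.ones(len(X))]; k=(np.abs(Z[:,2]-np.median(Z[:,2]))<.008); print("plane",np.linalg.lstsq(A[k],Z[k,2],rcond=None)[0].round(4))
    b=(w[...,2]>zr+.008)&(w[...,2]<zr+.03)&(np.hypot(w[...,0]-.577,w[...,1]+.1)<.06); Q=w[b][:,:2]; print("bar",b.sum(),cv2.minAreaRect(Q.astype(np.float32)) if b.sum()>5 else 0)
E
python3 lidm.py .068
```

```text
t 37.15 pos [ 0.5661 -0.2721  0.1387] th 86.4 q6 -0.42 w 0.395 F [0.7 0.1 0.1] T [0.03 0.01 0.03] tilt -1.000
(np.float64(0.5772363385618684), np.float64(-0.1003979715533496), 0.038, 86.35) -> [1.722e-01 1.000e-04 1.006e-01] roll 0.0
top 1381 z 0.0668 X -0.0784 0.0553 Y -0.0922 0.0699 Ymid -0.0112
grip (0.5718817710876465, -0.18890726566314697)
plane [-0.0015  0.0062  0.0669]
bar 92 ((0.5705418586730957, -0.09395300596952438), (0.03278684243559837, 0.07057397067546844), 35.40232467651367)
side 970 z 0.0678 X -0.0788 0.0573 Y -0.0965 0.0708 Ymid -0.0128
grip (0.5702906847000122, -0.19679035246372223)
plane [ 0.0089 -0.0077  0.0679]
bar 78 ((0.5777980089187622, -0.10075725615024567), (0.04545645788311958, 0.014260733500123024), 89.47301483154297)
```

The lid lies flat and centred. Next I'll take the carriage grip, closing across the track.

```bash
python3 - <<'E'
from h import *
go((.571,-.199,.10,86.35),(.571,-.199,.022,86.35))
E
```

```text
t 37.25 pos [ 0.5656 -0.2751  0.1382] th 86.1 q6 -0.42 w 0.397 F [-0.7 -0.3 -1. ] T [0.01 0.01 0.04] tilt -1.000
(0.571, -0.199, 0.1, 86.35) -> [0.0764 0.0003 0.0381] roll -0.2
(0.571, -0.199, 0.022, 86.35) -> [0.0765 0.0002 0.1161] roll -0.2
```

Request:
step_arm(
  commands=[
    {"fingers": 0, "dx": 0.04, "dy": 0, "dz": 0.02, "roll": 0},
    {"fingers": 0, "dx": 0.073, "dy": 0, "dz": 0.03, "roll": 0},
    {"fingers": 0, "dx": 0.073, "dy": 0, "dz": 0.04, "roll": 0},
    {"fingers": 0, "dx": 0.073, "dy": 0, "dz": 0.04, "roll": 0},
    {"fingers": 0, "dx": 0.073, "dy": 0, "dz": 0.04, "roll": 0},
  ],
)

```text
time: 37.88
tool_pos: [0.5713, -0.1979, 0.0988]
tcp_rot: [2.291, 2.149, 0.0]
wrist_force: [0.6, -0.1, 0.8]
width: 0.501
grip_force: 0.0
```

```bash
python3 - <<'E'
from h import *
go((.571,-.199,.022,86.35))
E
```

```text
t 37.88 pos [ 0.5713 -0.1979  0.0988] th 86.3 q6 -0.31 w 0.501 F [ 0.6 -0.1  0.8] T [-0.01  0.06 -0.  ] tilt -1.000
(0.571, -0.199, 0.022, 86.35) -> [-0.0011 -0.0002  0.0768] roll -0.0
```

Request:
step_arm(
  commands=[
    {"fingers": 0, "dx": -0.001, "dy": 0, "dz": 0.04, "roll": 0},
    {"fingers": 0, "dx": -0.001, "dy": 0, "dz": 0.076, "roll": 0},
    {"fingers": 0, "dx": -0.001, "dy": 0, "dz": 0.076, "roll": 0},
    {"fingers": 0.2, "dx": -0.001, "dy": 0, "dz": 0.076, "roll": 0},
    {"fingers": 1, "dx": -0.001, "dy": 0, "dz": 0.076, "roll": 0},
    {"fingers": 1, "dx": -0.001, "dy": 0, "dz": 0.076, "roll": 0},
    {"fingers": 1, "dx": -0.001, "dy": 0, "dz": 0.076, "roll": 0},
  ],
  squeeze=50,
)

```text
time: 38.75
tool_pos: [0.5716, -0.1991, 0.025]
tcp_rot: [2.289, 2.149, 0.0]
wrist_force: [-4.1, -1.0, 5.3]
width: 0.245
grip_force: 51.4
```

```bash
python3 - <<'E'
from h import *
go((.571,-.199,.022,86.35),(*b2w(0,-.1,SCREW),.022,86.35))
E
```

```text
t 38.75 pos [ 0.5716 -0.1991  0.025 ] th 86.4 q6 -0.31 w 0.245 F [-4.1 -1.   5.3] T [-0.07  0.76 -0.03] tilt -1.000
(0.571, -0.199, 0.022, 86.35) -> [ 0.0001 -0.0006  0.003 ] roll 0.0
(np.float64(0.5826338561868387), np.float64(-0.01929715533496007), 0.022, 86.35) -> [ 0.1802 -0.0003  0.0028] roll 0.0
```

Request:
step_arm(
  commands=[
    {"fingers": 1, "dx": 0.005, "dy": 0, "dz": -0.001, "roll": 0},
    {"fingers": 1, "dx": 0.015, "dy": 0, "dz": -0.001, "roll": 0},
    {"fingers": 1, "dx": 0.027, "dy": 0, "dz": -0.001, "roll": 0},
    {"fingers": 1, "dx": 0.039, "dy": 0, "dz": -0.001, "roll": 0},
    {"fingers": 1, "dx": 0.051, "dy": 0, "dz": -0.001, "roll": 0},
    {"fingers": 1, "dx": 0.063, "dy": 0, "dz": -0.001, "roll": 0},
    {"fingers": 1, "dx": 0.075, "dy": 0, "dz": -0.001, "roll": 0},
    {"fingers": 1, "dx": 0.085, "dy": 0, "dz": -0.001, "roll": 0},
  ],
)

```text
time: 39.75
tool_pos: [0.5772, -0.1126, 0.0251]
tcp_rot: [2.289, 2.15, 0.001]
wrist_force: [-2.6, -2.0, 6.3]
width: 0.246
grip_force: 51.6
```

```bash
python3 - <<'E'
from h import *
go((*b2w(0,-.1,SCREW),.024,86.35))
E
```

```text
t 39.75 pos [ 0.5772 -0.1126  0.0251] th 86.4 q6 -0.17 w 0.246 F [-2.6 -2.   6.3] T [-0.43  0.61 -0.04] tilt -1.000
(np.float64(0.5826338561868387), np.float64(-0.01929715533496007), 0.024, 86.35) -> [ 0.0934 -0.0004  0.001 ] roll 0.1
```

Request:
step_arm(
  commands=[
    {"fingers": 1, "dx": 0.01, "dy": 0, "dz": -0.001, "roll": 0},
    {"fingers": 1, "dx": 0.022, "dy": 0, "dz": -0.001, "roll": 0},
    {"fingers": 1, "dx": 0.034, "dy": 0, "dz": -0.001, "roll": 0},
    {"fingers": 1, "dx": 0.046, "dy": 0, "dz": -0.001, "roll": 0},
    {"fingers": 1, "dx": 0.058, "dy": 0, "dz": -0.001, "roll": 0},
    {"fingers": 1, "dx": 0.07, "dy": 0, "dz": -0.001, "roll": 0},
    {"fingers": 1, "dx": 0.08, "dy": 0, "dz": -0.001, "roll": 0},
    {"fingers": 1, "dx": 0.088, "dy": 0, "dz": -0.001, "roll": 0},
  ],
)

```text
time: 40.75
tool_pos: [0.5827, -0.0246, 0.0251]
tcp_rot: [2.29, 2.149, 0.002]
wrist_force: [0.5, -2.0, 5.4]
width: 0.249
grip_force: 51.4
```

Request:
step_arm(
  commands=[
    {"fingers": 1, "dx": 0.004, "dy": 0, "dz": 0, "roll": 0},
    {"fingers": 1, "dx": 0.004, "dy": 0, "dz": 0, "roll": 0},
  ],
)

```text
time: 41.0
tool_pos: [0.583, -0.0201, 0.0251]
tcp_rot: [2.29, 2.15, 0.003]
wrist_force: [1.5, 1.0, 4.3]
width: 0.247
grip_force: 51.4
```

Request:
step_arm(
  commands=[
    {"fingers": 1, "dx": 0.003, "dy": 0, "dz": 0, "roll": 0},
    {"fingers": 1, "dx": 0.003, "dy": 0, "dz": 0, "roll": 0},
  ],
)

```text
time: 41.25
tool_pos: [0.5831, -0.0189, 0.0251]
tcp_rot: [2.288, 2.149, 0.0]
wrist_force: [1.5, -5.3, 5.4]
width: 0.241
grip_force: 51.4
```

Request:
step_arm(
  commands=[
    {"fingers": 1, "dx": 0.003, "dy": 0, "dz": 0, "roll": 0},
    {"fingers": 1, "dx": 0.003, "dy": 0, "dz": 0, "roll": 0},
  ],
)

```text
time: 41.5
tool_pos: [0.5831, -0.019, 0.0251]
tcp_rot: [2.285, 2.148, -0.005]
wrist_force: [0.1, -16.2, 5.4]
width: 0.247
grip_force: 51.4
```

```bash
python3 - <<'E'
from h import *
go((*b2w(0,-.1,SCREW),.024,86.35))
E
```

```text
t 41.50 pos [ 0.5831 -0.019   0.0251] th 86.5 q6 -0.01 w 0.247 F [  0.1 -16.2   5.4] T [-2.41  0.14 -0.13] tilt -1.000
(np.float64(0.5826338561868387), np.float64(-0.01929715533496007), 0.024, 86.35) -> [-0.0003 -0.0004  0.0011] roll 0.1
```

The end stop is reached: 16 N with no further travel, at the expected place. I'll ease off, release and rise.

Request:
step_arm(
  commands=[
    {"fingers": 1, "dx": -0.004, "dy": 0, "dz": 0, "roll": 0},
    {"fingers": 0.2, "dx": -0.004, "dy": 0, "dz": 0, "roll": 0},
    {"fingers": 0, "dx": -0.004, "dy": 0, "dz": 0, "roll": 0},
    {"fingers": 0, "dx": -0.004, "dy": 0, "dz": 0, "roll": 0},
    {"fingers": 0, "dx": -0.004, "dy": 0, "dz": -0.03, "roll": 0},
    {"fingers": 0, "dx": -0.004, "dy": 0, "dz": -0.08, "roll": 0},
    {"fingers": 0, "dx": -0.02, "dy": 0, "dz": -0.13, "roll": 0},
    {"fingers": 0, "dx": -0.05, "dy": 0, "dz": -0.18, "roll": 0},
  ],
)

```text
time: 42.5
tool_pos: [0.5789, -0.0647, 0.2057]
tcp_rot: [-2.288, -2.152, -0.0]
wrist_force: [1.3, -0.3, -0.2]
width: 0.499
grip_force: 0.0
```

Request:
step_arm(
  commands=[
    {"fingers": 0, "dx": -0.06, "dy": 0, "dz": -0.02, "roll": -10},
    {"fingers": 0, "dx": -0.1, "dy": 0, "dz": -0.02, "roll": -20},
    {"fingers": 0, "dx": -0.1, "dy": 0, "dz": -0.02, "roll": -30},
    {"fingers": 0, "dx": -0.1, "dy": 0, "dz": -0.02, "roll": -40},
    {"fingers": 0, "dx": -0.1, "dy": 0, "dz": -0.02, "roll": -50},
    {"fingers": 0, "dx": -0.1, "dy": 0, "dz": -0.02, "roll": -60},
    {"fingers": 0, "dx": -0.1, "dy": 0, "dz": -0.02, "roll": -70},
    {"fingers": 0, "dx": -0.1, "dy": 0, "dz": -0.02, "roll": -80},
  ],
)

```text
time: 43.5
tool_pos: [0.5728, -0.1648, 0.224]
tcp_rot: [-0.363, -3.12, -0.001]
wrist_force: [0.4, -0.3, 0.1]
width: 0.5
grip_force: 0.0
```

```bash
cat > press.py <<'E'
from h import *
c,s=np.cos(YAW),np.sin(YAW)
for n in("top","side"):
    im,d,K,T,_=cam(n); w=cloud(d,K,T); hsv=cv2.cvtColor(im,cv2.COLOR_BGR2HSV); z=w[...,2]
    D=w[...,:2]-SCREW; X=D[...,0]*c+D[...,1]*s; Y=-D[...,0]*s+D[...,1]*c
    g=(z>.07)&(z<.09)&(abs(X)<.03)&(abs(Y+.1)<.03)&(hsv[...,2]<60); print(n,"grip press xy",X[g].mean().round(4),Y[g].mean().round(4))
    th=(z>.183)&(z<.21)&(np.hypot(X,Y)<.07); Q=w[th][:,:2]
    if len(Q)>20: ev,V=np.linalg.eigh(np.cov(Q.T)); print("handle",len(Q),cv2.minAreaRect(Q.astype(np.float32))[0],"ang",np.degrees(np.arctan2(V[1,1],V[0,1])).round(1))
    lid=(abs(X)<.1)&(abs(Y)<.09)&(z>.055)&(z<.075)&(hsv[...,0]>10)&(hsv[...,0]<32)&(hsv[...,1]>110); 
    if lid.sum()>50:
        A=np.c_[X[lid],Y[lid],np.ones(lid.sum())]; print("lid",lid.sum(),"X",X[lid].min().round(4),X[lid].max().round(4),"Y",Y[lid].min().round(4),Y[lid].max().round(4),"plane",np.linalg.lstsq(A,z[lid],rcond=None)[0].round(4))
    for sx in(-.035,.035):
        f=(abs(X-sx)<.012)&(abs(Y)<.025)&(z>.064)&(z<.13)&(hsv[...,2]<70)&(hsv[...,1]<140); print("foot",sx,f.sum(),np.sort(z[f])[:5].round(4))
    if n=="side": cv2.imwrite("pics/press_%d.png"%(read_state()["time"]*100),cv2.resize(im[180:290,180:320],(700,550),interpolation=2))
go((*SCREW,.18,175.2))
E
python3 press.py; ls pics
```

```text
top grip press xy -0.0012 -0.0999
handle 235 (0.5880882143974304, 0.08014775812625885) ang 175.1
lid 1000 X -0.0681 0.0547 Y -0.0752 0.0681 plane [0.005  0.002  0.0669]
foot -0.035 0 []
foot 0.035 0 []
side grip press xy 0.0001 -0.0933
handle 317 (0.5891141891479492, 0.08167769014835358) ang 175.1
lid 991 X -0.08 0.0562 Y -0.0442 0.0703 plane [ 0.0275 -0.0463  0.0684]
foot -0.035 84 [0.083  0.0872 0.088  0.0883 0.0887]
foot 0.035 81 [0.0824 0.0861 0.0869 0.0869 0.0882]
t 43.60 pos [ 0.5728 -0.1649  0.2241] th 166.4 q6 -1.66 w 0.502 F [-0.5  0.2 -0. ] T [ 0.02 -0.01 -0.01] tilt -1.000
(np.float64(0.589), np.float64(0.0805), 0.18, 175.2) -> [0.0419 0.2423 0.0441] roll -8.8
box_side.png
box_top.png
boxes.png
crop.png
crop2.png
g_side.png
g_top.png
lid_side.png
lid_top.png
lids.png
press_4360.png
s1.png
side0.png
tip2.png
top0.png
```

The carriage is at the end stop (grip at Y=−0.0999). The pad feet are about 15–18 mm above the lid. Next I'll grasp the T-handle.

Request:
step_arm(
  commands=[
    {"fingers": 0.1, "dx": 0.01, "dy": 0.06, "dz": 0, "roll": -8.8},
    {"fingers": 0.1, "dx": 0.02, "dy": 0.12, "dz": 0, "roll": -8.8},
    {"fingers": 0.1, "dx": 0.03, "dy": 0.18, "dz": 0, "roll": -8.8},
    {"fingers": 0.1, "dx": 0.042, "dy": 0.235, "dz": 0, "roll": -8.8},
    {"fingers": 0.1, "dx": 0.042, "dy": 0.242, "dz": 0, "roll": -8.8},
    {"fingers": 0.1, "dx": 0.042, "dy": 0.242, "dz": 0, "roll": -8.8},
    {"fingers": 0.1, "dx": 0.042, "dy": 0.242, "dz": 0, "roll": -8.8},
  ],
)

```text
time: 44.48
tool_pos: [0.5892, 0.0785, 0.2243]
tcp_rot: [-0.136, -3.138, 0.001]
wrist_force: [1.5, 0.1, 0.3]
width: 0.449
grip_force: 0.0
```

```bash
python3 - <<'E'
from h import *
go((.5886,.0808,.142,175.1))
E
```

```text
t 44.48 pos [0.5892 0.0785 0.2243] th 175.0 q6 -1.39 w 0.449 F [1.5 0.1 0.3] T [ 0.04 -0.02 -0.01] tilt -1.000
(0.5886, 0.0808, 0.142, 175.1) -> [0.0007 0.0023 0.0823] roll -0.1
```

Request:
step_arm(
  commands=[
    {"fingers": 0.1, "dx": 0.0005, "dy": 0.0023, "dz": 0.04, "roll": 0},
    {"fingers": 0.1, "dx": 0.0005, "dy": 0.0023, "dz": 0.07, "roll": 0},
    {"fingers": 0.1, "dx": 0.0005, "dy": 0.0023, "dz": 0.082, "roll": 0},
    {"fingers": 0.1, "dx": 0.0005, "dy": 0.0023, "dz": 0.082, "roll": 0},
    {"fingers": 0.3, "dx": 0.0005, "dy": 0.0023, "dz": 0.082, "roll": 0},
    {"fingers": 0.5, "dx": 0.0005, "dy": 0.0023, "dz": 0.082, "roll": 0},
    {"fingers": 1, "dx": 0.0005, "dy": 0.0023, "dz": 0.082, "roll": 0},
    {"fingers": 1, "dx": 0.0005, "dy": 0.0023, "dz": 0.082, "roll": 0},
  ],
  squeeze=80,
)

```text
time: 45.48
tool_pos: [0.5898, 0.0797, 0.1444]
tcp_rot: [0.132, 3.136, -0.006]
wrist_force: [-1.2, -7.2, 4.3]
width: 0.145
grip_force: 79.9
```

```bash
python3 - <<'E'
from h import *
go((.5886,.0808,.142,175.1))
E
```

```text
t 45.48 pos [0.5898 0.0797 0.1444] th 175.2 q6 -1.39 w 0.145 F [-1.2 -7.2  4.3] T [-1.23  0.2  -0.07] tilt -1.000
(0.5886, 0.0808, 0.142, 175.1) -> [0.0013 0.001  0.0024] roll 0.1
```

Request:
step_arm(
  commands=[
    {"fingers": 1, "dx": 0, "dy": -0.002, "dz": -0.001, "roll": 5},
    {"fingers": 1, "dx": 0, "dy": -0.002, "dz": -0.001, "roll": 12},
    {"fingers": 1, "dx": 0, "dy": -0.002, "dz": -0.001, "roll": 20},
    {"fingers": 1, "dx": 0, "dy": -0.002, "dz": -0.001, "roll": 28},
    {"fingers": 1, "dx": 0, "dy": -0.002, "dz": -0.001, "roll": 36},
    {"fingers": 1, "dx": 0, "dy": -0.002, "dz": -0.001, "roll": 40},
    {"fingers": 1, "dx": 0, "dy": -0.002, "dz": -0.001, "roll": 40},
    {"fingers": 1, "dx": 0, "dy": -0.002, "dz": -0.001, "roll": 40},
  ],
)

```text
time: 46.48
tool_pos: [0.5897, 0.0796, 0.1444]
tcp_rot: [1.195, 2.903, -0.0]
wrist_force: [1.8, -2.9, 1.8]
width: 0.142
grip_force: 79.6
```

```bash
python3 - <<'E'
from h import *
go((.5893,.0797,.1444,135.2)); print(read_state()["joint_torque"].round(2))
E
```

```text
t 46.48 pos [0.5897 0.0796 0.1444] th 135.2 q6 -0.70 w 0.142 F [ 1.8 -2.9  1.8] T [-0.67 -0.26  0.18] tilt -1.000
(0.5893, 0.0797, 0.1444, 135.2) -> [ 0.0003 -0.0002  0.    ] roll 0.0
[  2.27 -42.46 -33.36   1.32   0.38   0.16]
```

Request:
step_arm(
  commands=[
    {"fingers": 1, "dx": 0, "dy": 0, "dz": 0, "roll": 8},
    {"fingers": 1, "dx": 0, "dy": 0, "dz": 0, "roll": 17},
    {"fingers": 1, "dx": 0, "dy": 0, "dz": 0, "roll": 26},
    {"fingers": 1, "dx": 0, "dy": 0, "dz": 0, "roll": 35},
    {"fingers": 1, "dx": 0, "dy": 0, "dz": 0, "roll": 44},
    {"fingers": 1, "dx": 0, "dy": 0, "dz": 0, "roll": 50},
    {"fingers": 1, "dx": 0, "dy": 0, "dz": 0, "roll": 50},
    {"fingers": 1, "dx": 0, "dy": 0, "dz": 0, "roll": 50},
  ],
)

```text
time: 47.48
tool_pos: [0.5893, 0.0795, 0.1444]
tcp_rot: [2.31, 2.127, 0.001]
wrist_force: [0.9, -5.2, 5.3]
width: 0.143
grip_force: 79.9
```

```bash
python3 - <<'E'
from h import *
go((.5897,.0797,.1444,85.2)); print(read_state()["joint_torque"].round(2))
E
python3 press.py | grep -E "foot|handle"
```

```text
t 47.48 pos [0.5893 0.0795 0.1444] th 85.3 q6 0.18 w 0.143 F [ 0.9 -5.2  5.3] T [-0.87 -0.05 -0.08] tilt -1.000
(0.5897, 0.0797, 0.1444, 85.2) -> [0.0002 0.0003 0.    ] roll 0.1
[ 3.150e+00 -4.128e+01 -3.291e+01  1.570e+00  1.000e-02 -6.000e-02]
foot -0.035 0 []
foot 0.035 0 []
handle 255 (0.5931660532951355, 0.09258095920085907) ang 84.1
foot -0.035 109 [0.073  0.0747 0.0758 0.0765 0.0774]
foot 0.035 101 [0.0758 0.0775 0.0779 0.0781 0.081 ]
```

Request:
step_arm(
  commands=[
    {"fingers": 1, "dx": -0.001, "dy": 0, "dz": -0.001, "roll": 8},
    {"fingers": 1, "dx": -0.001, "dy": 0, "dz": -0.001, "roll": 16},
    {"fingers": 1, "dx": -0.001, "dy": 0, "dz": -0.001, "roll": 24},
    {"fingers": 1, "dx": -0.001, "dy": 0, "dz": -0.001, "roll": 30},
    {"fingers": 1, "dx": -0.001, "dy": 0, "dz": -0.001, "roll": 30},
    {"fingers": 1, "dx": -0.001, "dy": 0, "dz": -0.001, "roll": 30},
  ],
)

```text
time: 48.32
tool_pos: [0.5891, 0.0796, 0.1444]
tcp_rot: [-2.783, -1.458, -0.002]
wrist_force: [4.4, 0.5, -2.4]
width: 0.145
grip_force: 79.2
```

```bash
python3 - <<'E'
from h import *
go((.5897,.0797,.1444,55.2)); print(read_state()["joint_torque"].round(2))
E
python3 press.py | grep -E "foot"
```

```text
t 48.33 pos [0.5891 0.0796 0.1444] th 55.3 q6 0.70 w 0.145 F [ 4.4  0.5 -2.4] T [-0.2  -0.64  0.13] tilt -1.000
(0.5897, 0.0797, 0.1444, 55.2) -> [0.0004 0.0004 0.    ] roll 0.1
[  0.57 -44.25 -33.52   0.36   1.29   0.07]
foot -0.035 0 []
foot 0.035 0 []
foot -0.035 115 [0.0708 0.0713 0.0715 0.0716 0.0748]
foot 0.035 105 [0.0691 0.0715 0.0717 0.072  0.0726]
```

Request:
step_arm(
  commands=[
    {"fingers": 1, "dx": 0, "dy": 0, "dz": 0, "roll": 8},
    {"fingers": 1, "dx": 0, "dy": 0, "dz": 0, "roll": 16},
    {"fingers": 1, "dx": 0, "dy": 0, "dz": 0, "roll": 20},
    {"fingers": 1, "dx": 0, "dy": 0, "dz": 0, "roll": 20},
    {"fingers": 1, "dx": 0, "dy": 0, "dz": 0, "roll": 20},
  ],
)

```text
time: 49.05
tool_pos: [0.589, 0.0797, 0.1444]
tcp_rot: [-2.993, -0.952, -0.002]
wrist_force: [4.4, 1.4, -2.7]
width: 0.139
grip_force: 79.1
```

```bash
python3 - <<'E'
from h import *
go((.5897,.0797,.1444,35.2)); print(read_state()["joint_torque"].round(2))
E
python3 press.py | grep -E "foot"
```

```text
t 49.05 pos [0.589  0.0797 0.1444] th 35.3 q6 1.05 w 0.139 F [ 4.4  1.4 -2.7] T [ 0.03 -0.75  0.18] tilt -1.000
(0.5897, 0.0797, 0.1444, 35.2) -> [0.0005 0.0004 0.    ] roll 0.1
[-2.500e-01 -4.466e+01 -3.329e+01  2.000e-02  1.670e+00  1.900e-01]
foot -0.035 0 []
foot 0.035 0 []
foot -0.035 118 [0.0667 0.0703 0.0711 0.0715 0.072 ]
foot 0.035 104 [0.0721 0.0723 0.073  0.0731 0.0733]
```

Request:
step_arm(
  commands=[
    {"fingers": 1, "dx": 0.001, "dy": 0.0005, "dz": 0.0005, "roll": 8},
    {"fingers": 1, "dx": 0.001, "dy": 0.0005, "dz": 0.0005, "roll": 16},
    {"fingers": 1, "dx": 0.001, "dy": 0.0005, "dz": 0.0005, "roll": 20},
    {"fingers": 1, "dx": 0.001, "dy": 0.0005, "dz": 0.0005, "roll": 20},
    {"fingers": 1, "dx": 0.001, "dy": 0.0005, "dz": 0.0005, "roll": 20},
  ],
)

```text
time: 49.78
tool_pos: [0.589, 0.0797, 0.1444]
tcp_rot: [-3.113, -0.418, 0.002]
wrist_force: [-2.6, 1.2, 5.6]
width: 0.143
grip_force: 80.2
```

```bash
python3 - <<'E'
from h import *
go((.589,.0797,.1444,15.2)); print(read_state()["joint_torque"].round(2))
E
python3 press.py | grep -E "foot"
```

```text
t 49.77 pos [0.589  0.0797 0.1444] th 15.3 q6 1.40 w 0.143 F [-2.6  1.2  5.6] T [0.24 0.41 0.28] tilt -1.000
(0.589, 0.0797, 0.1444, 15.2) -> [0.     0.0001 0.    ] roll 0.1
[ -1.3  -40.61 -33.54  -0.33  -0.77   0.29]
foot -0.035 0 []
foot 0.035 0 []
foot -0.035 121 [0.0695 0.0698 0.0702 0.0705 0.0714]
foot 0.035 100 [0.0683 0.0694 0.0709 0.0721 0.0726]
```

Request:
step_arm(
  commands=[
    {"fingers": 1, "dx": 0, "dy": 0, "dz": 0, "roll": 8},
    {"fingers": 1, "dx": 0, "dy": 0, "dz": 0, "roll": 16},
    {"fingers": 1, "dx": 0, "dy": 0, "dz": 0, "roll": 20},
    {"fingers": 1, "dx": 0, "dy": 0, "dz": 0, "roll": 20},
    {"fingers": 1, "dx": 0, "dy": 0, "dz": 0, "roll": 20},
  ],
)

```text
time: 50.5
tool_pos: [0.589, 0.0799, 0.1444]
tcp_rot: [-3.138, 0.13, 0.002]
wrist_force: [-3.0, 3.1, 5.7]
width: 0.143
grip_force: 80.2
```

```bash
python3 - <<'E'
from h import *
go((.589,.0797,.1444,-4.8)); print(read_state()["joint_torque"].round(2))
E
python3 press.py | grep -E "foot"
```

```text
t 50.50 pos [0.589  0.0799 0.1444] th -4.7 q6 1.75 w 0.143 F [-3.   3.1  5.7] T [0.34 0.44 0.25] tilt -1.000
(0.589, 0.0797, 0.1444, -4.8) -> [0.     0.0002 0.    ] roll 0.1
[ -1.46 -40.58 -33.53  -0.44  -0.78   0.3 ]
foot -0.035 0 []
foot 0.035 0 []
foot -0.035 110 [0.0687 0.0702 0.0716 0.0726 0.0731]
foot 0.035 103 [0.0692 0.0711 0.0718 0.0754 0.0758]
```

The feet stopped sinking at about 140° of turn and the torque is rising, so roughly 5 mm of spring is taken up. About 28° more should land mid-range (6–12 mm).

Request:
step_arm(
  commands=[
    {"fingers": 1, "dx": -0.001, "dy": 0, "dz": -0.0005, "roll": 8},
    {"fingers": 1, "dx": -0.001, "dy": 0, "dz": -0.0005, "roll": 16},
    {"fingers": 1, "dx": -0.001, "dy": 0, "dz": -0.0005, "roll": 24},
    {"fingers": 1, "dx": -0.001, "dy": 0, "dz": -0.0005, "roll": 28},
    {"fingers": 1, "dx": -0.001, "dy": 0, "dz": -0.0005, "roll": 28},
    {"fingers": 1, "dx": -0.001, "dy": 0, "dz": -0.0005, "roll": 28},
  ],
)

```text
time: 51.35
tool_pos: [0.5891, 0.08, 0.1444]
tcp_rot: [-3.013, 0.885, -0.001]
wrist_force: [3.3, 3.5, 0.4]
width: 0.145
grip_force: 79.5
```

```bash
python3 press.py | grep -E "foot"; python3 - <<'E'
from h import *
go((.589,.0797,.1444,-32.8)); t=[];j=[]
for _ in range(8): read_camera("side"); s=read_state(); t.append(s["torque"][2]); j.append(s["joint_torque"][5])
print(np.round(t,2),np.mean(t),np.mean(j))
E
```

```text
foot -0.035 0 []
foot 0.035 0 []
foot -0.035 114 [0.0696 0.0702 0.0711 0.0714 0.0717]
foot 0.035 105 [0.0688 0.0703 0.0714 0.0738 0.0739]
t 51.45 pos [0.5891 0.08   0.1444] th -32.8 q6 2.23 w 0.141 F [ 2.5  3.7 -0.7] T [ 0.75 -0.49  0.45] tilt -1.000
(0.589, 0.0797, 0.1444, -32.8) -> [0.0001 0.0003 0.    ] roll 0.0
[0.44 0.48 0.43 0.45 0.46 0.43 0.4  0.45] 0.4417976247048099 0.45567021472379565
```

The resting torque averages 0.44 N·m, clearly firm and in the clamped range. I'll release and rise clear.

Request:
step_arm(
  commands=[
    {"fingers": 0.4, "dx": 0, "dy": 0, "dz": 0, "roll": 0},
    {"fingers": 0.1, "dx": 0, "dy": 0, "dz": 0, "roll": 0},
    {"fingers": 0.1, "dx": 0, "dy": 0, "dz": 0, "roll": 0},
    {"fingers": 0.1, "dx": 0, "dy": 0, "dz": -0.03, "roll": 0},
    {"fingers": 0.1, "dx": 0, "dy": 0, "dz": -0.08, "roll": 0},
    {"fingers": 0.1, "dx": 0, "dy": 0, "dz": -0.14, "roll": 0},
    {"fingers": 0.1, "dx": -0.06, "dy": 0, "dz": -0.14, "roll": 0},
    {"fingers": 0.1, "dx": -0.12, "dy": 0, "dz": -0.14, "roll": 0},
  ],
)

```text
time: 52.85
tool_pos: [0.4875, 0.1448, 0.2858]
tcp_rot: [-3.012, 0.89, -0.003]
wrist_force: [-0.8, 1.3, -0.7]
width: 0.451
grip_force: 0.0
```

Request:
step_arm(
  commands=[
    {"fingers": 0.1, "dx": -0.05, "dy": 0, "dz": 0, "roll": 0},
    {"fingers": 0.1, "dx": -0.05, "dy": 0, "dz": 0, "roll": 0},
    {"fingers": 0.1, "dx": -0.05, "dy": 0, "dz": 0, "roll": 0},
  ],
)

```text
time: 53.22
tool_pos: [0.4462, 0.1714, 0.2847]
tcp_rot: [3.014, -0.887, 0.002]
wrist_force: [-0.1, 0.1, -0.2]
width: 0.446
grip_force: 0.0
```

```bash
python3 press.py; cp pics/press_*.png /tmp/; python3 - <<'E'
from h import *
im,d,K,T,_=cam("side"); cv2.imwrite("pics/final.png",cv2.resize(im[60:400,130:420],(700,600),interpolation=2))
f=np.load("side0.npz")["im"]; 
E
```

```text
top grip press xy -0.0009 -0.1
handle 237 (0.5886847376823425, 0.08099967986345291) ang 147.6
lid 940 X -0.0706 0.0545 Y -0.0749 0.07 plane [ 0.0039 -0.0009  0.0667]
foot -0.035 0 []
foot 0.035 1 [0.0666]
side grip press xy -0.005 -0.1027
handle 280 (0.5890963673591614, 0.08247290551662445) ang 147.7
lid 918 X -0.0801 0.0563 Y -0.0418 0.0703 plane [ 0.0297 -0.0524  0.0686]
foot -0.035 119 [0.0695 0.0696 0.0721 0.0728 0.0751]
foot 0.035 102 [0.0712 0.0714 0.0715 0.0721 0.0728]
t 53.33 pos [0.4467 0.171  0.2844] th -32.9 q6 2.46 w 0.447 F [-0.2 -0.2  0.1] T [ 0.01 -0.   -0.01] tilt -1.000
(np.float64(0.589), np.float64(0.0805), 0.18, 175.2) -> [ 0.1686 -0.0013  0.1045] roll 151.9
```

View pics/final.png

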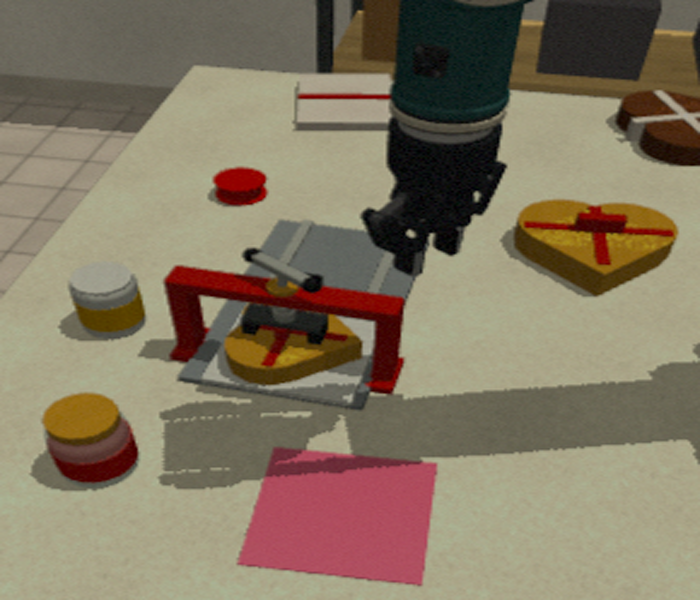

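The mat is empty. The lid sits flat under both pad feet (around (285,330)), the gripper is clear of everything, and the jar, can and spool stand where they were. Handing in.

```bash
python3 -c "
from workcell import finish_job
print(finish_job())"
```

```text
the job is handed in; nothing more can be done
None
```

The job is handed in: all four bonbons are boxed, the lid sits flat, the carriage is at its end stop, and the screw is clamped at about 0.44 N·m (roughly 8 mm of spring taken up, estimated from the images), with the jar, spool and can untouched.

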